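# Load the footed bamboo tray for tea guests

## Robot

A 6-joint arm with a two-finger parallel gripper is mounted at the origin on the work surface. World frame = base frame: x ahead of the robot, y to its left, z up, the work surface at z = 0. Lengths are in m, angles in rad, forces in N, time in s.
With the tool pointing down it reaches from about 0.375 to 0.9 m from the base axis. Payload 3.1 kg.
Tool frame: the origin (TCP) lies at the very end of the fingers, on their centre line; the grasp point (between the pads) lies 19 mm behind it; x points along the fingers, y is the direction in which the jaws open and shut, and the axes are right-handed (so a half turn about x gives the same grasp; the last joint's range is limited). The gripper opens to 87 mm and grips with 3 to 60 N. Pads are 19 mm wide; open, the fingers measure 117 mm over their backs; the gripper's body (75 mm by 190 mm) begins 51 mm behind the grasp point.
Start: joints at [-1.474, 0.527, 1.433, -0, 1.181, -0.178], TCP at [0.17, -0.602, 0.192] pointing down, gripper open.
Joint ranges: [-3.08, 3.08], [-0.75, 2.2], [0.22, 2.44], [-1.43, 4.57], [0, 2.65], [-2.85, 2.85]. Speed limits (rad/s): [2.79, 2.79, 3.14, 3.14, 3.14, 3.14].

## Interface

Orientations are given as a 3x3 rotation matrix whose columns are the frame's x, y, z axes.
In Python, from station import sense, read_camera, job_done gives the robot as it stands.
- The arm moves only by the shell command python3 -m handwheel 'ROWS' [FORCE]. ROWS is text: rows parted by semicolons, each of 5 numbers parted by spaces: the finger opening in mm, from 0 to 87, then the shift along the tool's x, y, z in mm, then the turn about the tool's x in rad. A call has 1 to 12 rows; each row is the pose to reach, as a shift and turn from the pose measured when the call began, along the tool's axes at that moment; what a row does not reach only later rows make up. A row lasts 1/10 s, in which the tool goes at most 50 mm and 8.59 degrees, less where a joint would pass 70% of its speed; a pose out of reach is approached as far as the arm can. A call with a gripper value outside its range is refused whole. The fingers move at their own pace and stop on an object; FORCE is the grip in N (left out, the last holds). Time passes only in rows, so rows that repeat a pose let the fingers close. It gives the time, the measured TCP pose, the force and the opening at its end, in the units of the state.
- sense(): the state, without advancing time (a new reading comes with each control period).
- read_camera(name): name is "scene" or "top" or "wrist"; returns a dict with "color" (420x560x3 uint8, red, green, blue), "K" (3x3 intrinsics, pixels), "D" ([k1, k2, p1, p2, k3] as OpenCV has them; the pictures are not rectified), "R" (3x3) and "t" (3): a world point X has camera coordinates R X + t. Camera axes: x right, y down, z forward; pixel columns grow to the right and rows downward; lengths in m; the calibration is good to about 2 mm. A picture is of the moment at which its call begins. There is no depth.
- job_done(): hands the job in, once; it reports no verdict.
The state is a dict: "time": time; "joint_pos": joint angles; "qd": joint speeds; "joint_torque": joint torques, N m; "position": TCP position; "orientation": TCP orientation; "force": force on the tool from outside, world axes, zero at the start; "torque": the same for the moment, N m; "width": opening from 0.0 (shut) to 1.0 (fully open).
Only numpy, scipy, OpenCV 4.12 (cv2) and the standard library are available. Lean on these libraries where they do the work, as an engineer would, in place of code of your own. Each camera call takes 0.05 s, during which the arm holds its last target.

## Task

Set the two round tea tins on the light footed bamboo tray, one in each end compartment and midway across the tray's width, so that it stays balanced. Then pick up the aluminium pan by its upright grip plate and tip its three sweets into the tray's middle compartment, without touching the sweets with the fingers, and stand the empty pan flat on the table again. The tray must not slide about, tip or rock up noticeably at any time, and the saucers, toothpick holder and square canister stay where they are.

Things in the scene. Friction and masses are not known exactly. Their poses are not given: they have to be found in the camera images.
- tray: Light bamboo tray, about 250 g, loose, on one small central foot (90 x 110 mm, 38 mm high) so both ends overhang: pressing, dropping or pushing on it tips or slides it; one tin set down gently in one end does not. 160 mm along x, 290 along y (long axis), walls 5 mm; floor top 44 mm and rim top 69 mm above the table. Two dividers, rim-high, make three compartments in a row along y. Origin: under the foot, z up.
- tray_middle (a point): Centre of the floor of the tray's middle compartment (tray y = 0), which is 150 mm (tray x) by 105 mm (tray y), between dividers 5 mm thick at tray y = +55 and -55 mm. Axes as the tray's.
- tray_end_a (a point): Centre of the floor of the end compartment on the tray's +y side (tray y = +98.5 mm), 150 mm (tray x) by 82 mm (tray y). Axes as the tray's.
- tray_end_b (a point): The same for the end compartment on the tray's -y side (tray y = -98.5 mm).
- tin_a: Round aluminium tea tin standing upright, 58 mm across and 70 mm tall with a small knob (14 mm across, 10 mm high) on its flat lid, about 130 g (hidden, 110 to 150 g).  Origin: centre of its underside, z up. Alike with the other tin and interchangeable with it.
- tin_b: Round aluminium tea tin standing upright, 58 mm across and 70 mm tall with a small knob (14 mm across, 10 mm high) on its flat lid, about 130 g (hidden, 110 to 150 g).  Origin: centre of its underside, z up. Alike with the other tin and interchangeable with it.
- pan: Small aluminium pan holding the sweets, 110 g, 130 mm long (its x), 74 mm wide (its y), floor 3 mm thick, side walls 24 mm high. Its front end (-x) is open, with no lip; its back end (+x) is closed and carries an upright grip plate. Smooth: sweets slide out once the front is tilted down by 20 to 30 degrees. Origin: centre of its underside, z up.
- pan_grip (a point): Point in the pan's upright grip plate, 58 mm above the pan's underside and at pan x = +61 mm; the plate is 8 mm thick along the pan's x, 36 mm wide along its y, its top 80 mm above the underside.
- pan_mouth (a point): Middle of the lower edge of the pan's open front end, at pan x = -65 mm, on the underside.
- sweet_1: Loose oblong sweet, 26 x 20 x 16 mm, 15 g, lying in the pan at the start. Origin: centre of its underside.
- sweet_2: Loose oblong sweet, 26 x 20 x 16 mm, 15 g, lying in the pan at the start. Origin: centre of its underside.
- sweet_3: Loose oblong sweet, 26 x 20 x 16 mm, 15 g, lying in the pan at the start. Origin: centre of its underside.
- canister: Bystander: square white plastic press-button canister, shut, 78 x 78 mm and 86 mm tall. Origin: centre of its underside.
- saucer_a: Bystander: empty white ceramic saucer, 100 mm across, 18 mm high. Origin: centre of its underside.
- saucer_b: Bystander: the other empty saucer, the same.
- toothpicks: Bystander: bamboo toothpick holder, 38 mm across, 68 mm tall with its picks. Origin: centre of its underside.
Mind the look-alikes: they are no part of the job. What is shaped like the pan but brown is not meant. Leave any green look-alike of the tin_b alone.

How it is judged:
On the way, in this order (a step that is already met when the one before it is completed fails the run):
1. one tin stands released in an end compartment, midway across (((y of tin_a in the frame of tray between 0.08 and 0.12 m and x of tin_a in the frame of tray between -0.03 and 0.03 m and z of tin_a in the frame of tray between 0.036 and 0.052 m and angle between tin_a's own z axis and vertical below 0.12 rad and contact force between the fingers and tin_a below 0.1 N) or (y of tin_a in the frame of tray between -0.12 and -0.08 m and x of tin_a in the frame of tray between -0.03 and 0.03 m and z of tin_a in the frame of tray between 0.036 and 0.052 m and angle between tin_a's own z axis and vertical below 0.12 rad and contact force between the fingers and tin_a below 0.1 N) or (y of tin_b in the frame of tray between 0.08 and 0.12 m and x of tin_b in the frame of tray between -0.03 and 0.03 m and z of tin_b in the frame of tray between 0.036 and 0.052 m and angle between tin_b's own z axis and vertical below 0.12 rad and contact force between the fingers and tin_b below 0.1 N) or (y of tin_b in the frame of tray between -0.12 and -0.08 m and x of tin_b in the frame of tray between -0.03 and 0.03 m and z of tin_b in the frame of tray between 0.036 and 0.052 m and angle between tin_b's own z axis and vertical below 0.12 rad and contact force between the fingers and tin_b below 0.1 N))), for 0.2 s.
2. the two tins stand released, one in each end compartment ((((y of tin_a in the frame of tray between 0.08 and 0.12 m and x of tin_a in the frame of tray between -0.03 and 0.03 m and z of tin_a in the frame of tray between 0.036 and 0.052 m and angle between tin_a's own z axis and vertical below 0.12 rad and contact force between the fingers and tin_a below 0.1 N) and (y of tin_b in the frame of tray between -0.12 and -0.08 m and x of tin_b in the frame of tray between -0.03 and 0.03 m and z of tin_b in the frame of tray between 0.036 and 0.052 m and angle between tin_b's own z axis and vertical below 0.12 rad and contact force between the fingers and tin_b below 0.1 N)) or ((y of tin_a in the frame of tray between -0.12 and -0.08 m and x of tin_a in the frame of tray between -0.03 and 0.03 m and z of tin_a in the frame of tray between 0.036 and 0.052 m and angle between tin_a's own z axis and vertical below 0.12 rad and contact force between the fingers and tin_a below 0.1 N) and (y of tin_b in the frame of tray between 0.08 and 0.12 m and x of tin_b in the frame of tray between -0.03 and 0.03 m and z of tin_b in the frame of tray between 0.036 and 0.052 m and angle between tin_b's own z axis and vertical below 0.12 rad and contact force between the fingers and tin_b below 0.1 N)))), for 0.2 s.
3. all three sweets lie in the middle compartment (y of sweet_1 in the frame of tray between -0.056 and 0.056 m and x of sweet_1 in the frame of tray between -0.078 and 0.078 m and z of sweet_1 in the frame of tray between 0.035 and 0.095 m and y of sweet_2 in the frame of tray between -0.056 and 0.056 m and x of sweet_2 in the frame of tray between -0.078 and 0.078 m and z of sweet_2 in the frame of tray between 0.035 and 0.095 m and y of sweet_3 in the frame of tray between -0.056 and 0.056 m and x of sweet_3 in the frame of tray between -0.078 and 0.078 m and z of sweet_3 in the frame of tray between 0.035 and 0.095 m), for 0.2 s.
At the end, for the whole second after the job is handed in: One tin stands upright in each end compartment within 30 mm of the tray's long centre line, the three sweets lie in the middle compartment, the tray stands level on its foot within 30 mm of where it began, the pan stands flat on the table, and all are at rest (all of step 3 and (((y of tin_a in the frame of tray between 0.08 and 0.12 m and x of tin_a in the frame of tray between -0.03 and 0.03 m and z of tin_a in the frame of tray between 0.036 and 0.052 m and angle between tin_a's own z axis and vertical below 0.12 rad and contact force between the fingers and tin_a below 0.1 N) and (y of tin_b in the frame of tray between -0.12 and -0.08 m and x of tin_b in the frame of tray between -0.03 and 0.03 m and z of tin_b in the frame of tray between 0.036 and 0.052 m and angle between tin_b's own z axis and vertical below 0.12 rad and contact force between the fingers and tin_b below 0.1 N)) or ((y of tin_a in the frame of tray between -0.12 and -0.08 m and x of tin_a in the frame of tray between -0.03 and 0.03 m and z of tin_a in the frame of tray between 0.036 and 0.052 m and angle between tin_a's own z axis and vertical below 0.12 rad and contact force between the fingers and tin_a below 0.1 N) and (y of tin_b in the frame of tray between 0.08 and 0.12 m and x of tin_b in the frame of tray between -0.03 and 0.03 m and z of tin_b in the frame of tray between 0.036 and 0.052 m and angle between tin_b's own z axis and vertical below 0.12 rad and contact force between the fingers and tin_b below 0.1 N))) and angle between tray's own z axis and vertical below 0.05 rad and distance of tray from where it was at the start of the episode below 0.03 m and height (world z) of each of tray, pan below 0.006 m and angle between pan's own z axis and vertical below 0.08 rad and linear speed of each of tray, tin_a, tin_b, pan, sweet_1, sweet_2, sweet_3 below 0.03 m/s); the robot touches nothing.
It fails at once if the tray tips or rocks up by more than about 8 degrees (angle between tray's own z axis and vertical above 0.14 rad).
It fails at once if the tray slides or is carried more than 30 mm (distance of tray from where it was at the start of the episode above 0.03 m).
It fails at once if the fingers touch a sweet (contact force between the fingers and sweet_1 above 0.3 N or contact force between the fingers and sweet_2 above 0.3 N or contact force between the fingers and sweet_3 above 0.3 N).
It fails at once if a bystander is moved more than 30 mm (distance of any of canister, saucer_a, saucer_b, toothpicks from where it was at the start of the episode above 0.03 m).
It also fails if it takes over 72 s, if anything falls off the work surface, if the arm or the gripper's body presses on something with over 40 N, if the wrist force passes 120 N, or if a joint passes its speed limit or range.

## Working session

There is one attempt and no reset: what is moved stays moved. The work goes in short steps, Python scripts to look and compute and a shell command to move; the robot and the scene stay as the last step left them, time stands still between calls to the robot, and variables do not carry over. Pictures are saved under pics/ and viewed, and the job is handed in when it is done.

```bash
ls; mkdir -p pics
python3 - <<'E'
from station import sense, read_camera
import cv2
s=sense(); print(s)
for n in ("scene","top","wrist"):
    c=read_camera(n); cv2.imwrite(f"pics/{n}0.png",c["color"][:,:,::-1]); print(n,c["K"],c["D"],c["R"],c["t"])
E
```

```text
pics
{'time': 0.0, 'joint_pos': array([-1.47446628e+00,  5.28441133e-01,  1.43389926e+00, -3.40977227e-05,
        1.18137145e+00, -1.78526161e-01]), 'qd': array([-0.00092024,  0.00053641,  0.00160279,  0.00010717,  0.00106404,
        0.00025231]), 'joint_torque': array([ 8.40511548e-04, -4.40040100e+01, -1.76592261e+01,  6.33564382e-02,
        5.82059263e-02, -1.63356267e-04]), 'position': array([ 0.1695555 , -0.60074162,  0.19108804]), 'orientation': array([[-2.35224291e-04,  2.71420794e-01, -9.62460751e-01],
       [ 2.10632789e-03, -9.62458508e-01, -2.71420676e-01],
       [-9.99997754e-01, -2.09110266e-03, -3.45307569e-04]]), 'force': array([ 1.09598593, -0.34902667,  0.49071136]), 'torque': array([-0.00959709, -0.02473436, -0.02323502]), 'width': 0.9990317610990552}
scene [[520.83721724   0.         268.44758716]
 [  0.         520.83721724 196.17934013]
 [  0.           0.           1.        ]] [-0.05752436  0.          0.          0.          0.        ] [[ 0.35832691  0.93357835 -0.0057706 ]
 [ 0.7510312  -0.29192215 -0.59222765]
 [-0.55457548  0.2078772  -0.80575003]] [-0.23361317 -0.33689057  1.71693387]
top [[407.68496712   0.         277.8819663 ]
 [  0.         407.68496712 202.20207173]
 [  0.           0.           1.        ]] [0.02333985 0.         0.         0.         0.        ] [[ 0.02342484 -0.99971858 -0.00374769]
 [-0.98520913 -0.02244803 -0.16987951]
 [ 0.16974758  0.00767166 -0.98545771]] [0.032214   0.52960963 1.08234889]
wrist [[366.90195433   0.         282.3309186 ]
 [  0.         366.90195433 220.83728869]
 [  0.           0.           1.        ]] [-0.09552443  0.          0.          0.          0.        ] [[ 0.27229393 -0.9622089  -0.00316937]
 [-0.92695558 -0.26319828  0.26735746]
 [-0.25808791 -0.06986195 -0.96359221]] [-0.62285619 -0.03223219  0.39143553]
```

View pics/scene0.png

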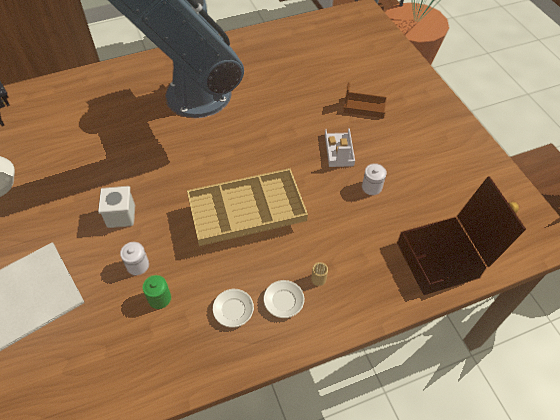

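View pics/top0.png

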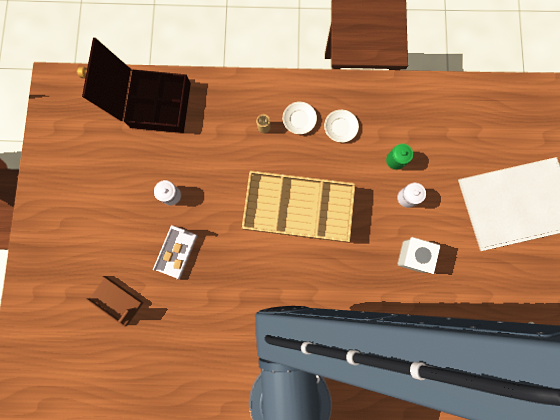

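View pics/wrist0.png

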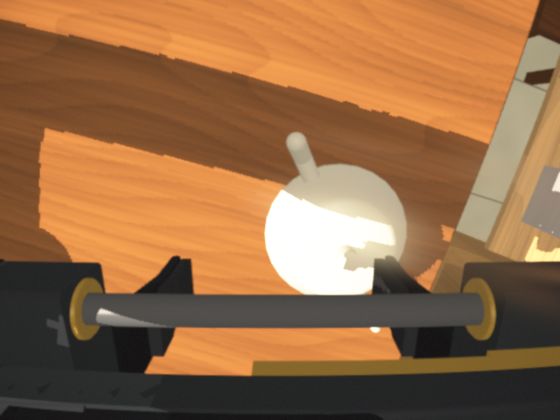

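The top view has image left = +y and up = +x. It shows the tray at (298,208), tins at (167,192) and (412,195), the green look-alike at (400,156), the pan at (176,252), the canister at (420,255), saucers at (300,118) and (341,126), and toothpicks at (263,123). I'll zoom in and measure.

```bash
cat > h.py <<'E'
import numpy as np, cv2
from station import sense, read_camera
def ray(c,uv):
    p=cv2.undistortPoints(np.array([[uv]],float),np.array(c["K"]),np.array(c["D"])).ravel()
    d=np.array(c["R"]).T@np.array([p[0],p[1],1]); o=-np.array(c["R"]).T@np.array(c["t"]); return o,d
def onz(c,uv,z):
    o,d=ray(c,uv); return o+d*(z-o[2])/d[2]
def proj(c,X):
    return cv2.projectPoints(np.array([X],float),cv2.Rodrigues(np.array(c["R"]))[0],np.array(c["t"]),np.array(c["K"]),np.array(c["D"]))[0].ravel()
def crop(c,name,x0,y0,x1,y1,s):
    im=c["color"][y0:y1,x0:x1,::-1]; cv2.imwrite(name,cv2.resize(im,None,fx=s,fy=s,interpolation=cv2.INTER_CUBIC))
def tri(c1,u1,c2,u2):
    o1,d1=ray(c1,u1);o2,d2=ray(c2,u2)
    A=np.stack([d1,-d2],1); k=np.linalg.lstsq(A,o2-o1,rcond=None)[0]
    a=o1+d1*k[0]; b=o2+d2*k[1]; return (a+b)/2,np.linalg.norm(a-b)
E
python3 - <<'E'
from h import *
c=read_camera("top"); crop(c,"pics/t1.png",135,160,375,290,3.3); crop(c,"pics/t2.png",380,130,460,290,3.5)
s=read_camera("scene"); crop(s,"pics/s1.png",310,70,400,210,4); crop(s,"pics/s2.png",90,150,330,320,3.3)
E
```

```text
(no output)
```

View pics/t1.png

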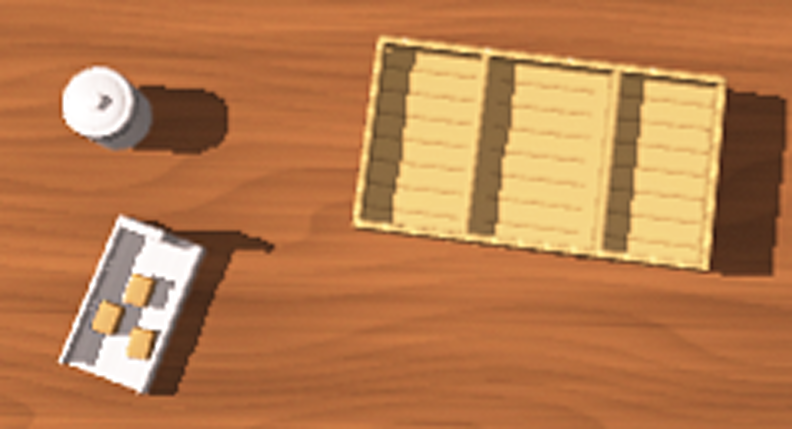

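View pics/s1.png

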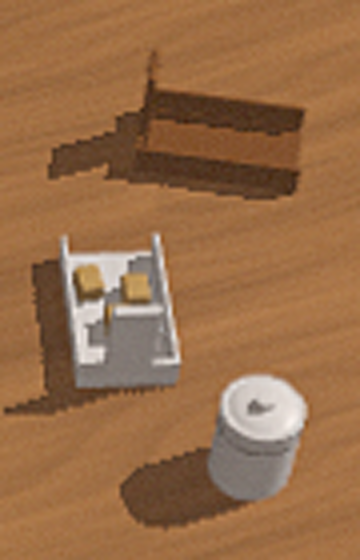

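View pics/s2.png

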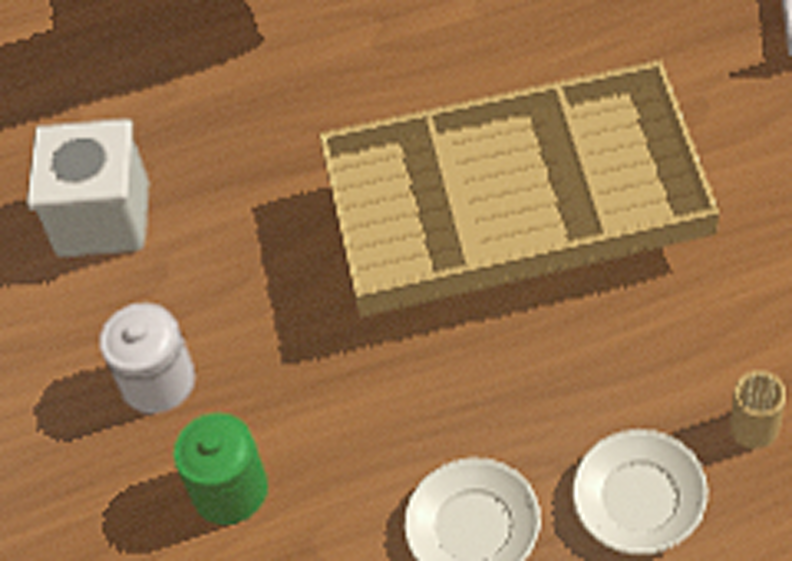

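View pics/t2.png

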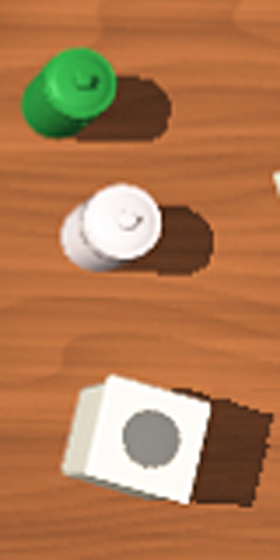

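Run:
```python
from h import *
c=read_camera("top"); s=read_camera("scene")
f=lambda p,x0,y0,k:((p[0]+.5)/k-.5+x0,(p[1]+.5)/k-.5+y0)
T=lambda p:f(p,135,160,3.3); T2=lambda p:f(p,380,130,3.5); S1=lambda p:f(p,310,70,4); S2=lambda p:f(p,90,150,3.3)
np.set_printoptions(precision=4,suppress=True)
for cam,pts in((c,[T(p) for p in[(379,37),(723,76),(711,270),(355,226)]]),(s,[S2(p) for p in[(716,213),(360,298),(322,135),(660,64)]])):
    P=np.array([onz(cam,p,.069) for p in pts]);
    print("tray",P[:,:2].tolist(),P.mean(0)[:2],[np.linalg.norm(P[i]-P[(i+1)%4]) for i in range(4)])
    y=(P[0]-P[1]+P[3]-P[2])
    print("yaxis ang",np.arctan2(y[1],y[0]))
print("tinL top",onz(c,T((98,101)),.070)," scene",onz(s,S1((264,405)),.070), "tri knob",tri(c,T((104,101)),s,S1((262,407))))
print("tinR top",onz(c,T2((122,222)),.070)," scene",onz(s,S2((141,338)),.070))
print("green",onz(c,T2((82,82)),.070), "canister",onz(c,T2((152,438)),.086))
P=np.array([onz(c,T(p),.024) for p in[(120,215),(203,243),(148,393),(62,362)]])
print("pan",P[:,:2].tolist(),P.mean(0),[np.linalg.norm(P[i]-P[(i+1)%4]) for i in range(4)])
print("pan x", P[0]+P[1]-P[2]-P[3])
Q=np.array([onz(s,S1(p),z) for p,z in[((78,388),0),((179,380),0),((63,237),.024),((156,235),.024),((109,308),.08),((162,308),.08)]])
print("pan scene",Q)
# masks: tray
for cam,n in((c,"top"),):
    hsv=cv2.cvtColor(cam["color"],cv2.COLOR_RGB2HSV); 
    print(hsv[208,295],hsv[195,412])
```

```text
tray [[0.6101100381147868, 0.1241553241892866], [0.5833385346726063, -0.16118950321394143], [0.423109255074971, -0.15021247581005034], [0.4520182576112942, 0.13807144428035323]] [ 0.5171 -0.0123] [np.float64(0.28659794821724155), np.float64(0.16060484790629134), np.float64(0.28972978619799405), np.float64(0.15870308585895068)]
yaxis ang 1.4740323244071587
tray [[0.6122599320933495, 0.12145511609134499], [0.5862499855836416, -0.1613681615768484], [0.4261032159295314, -0.14617238470524577], [0.4569218456946934, 0.13794778700316604]] [ 0.5204 -0.012 ] [np.float64(0.28401676659735753), np.float64(0.16086609172034416), np.float64(0.28578673851706193), np.float64(0.15621116887022507)]
yaxis ang 1.4708932608073428
tinL top [0.5504 0.3534 0.07  ]  scene [0.5493 0.3558 0.07  ] tri knob (array([0.551 , 0.3505, 0.0711]), np.float64(0.004774053566534477))
tinR top [ 0.558  -0.3246  0.07  ]  scene [ 0.5614 -0.3251  0.07  ]
green [ 0.6695 -0.297   0.07  ] canister [ 0.3919 -0.3358  0.086 ]
pan [[0.4616240627968297, 0.34127970264995244], [0.4394971148915464, 0.269822516448984], [0.31449506562271673, 0.30793105301353174], [0.3381945834081569, 0.38077627209604237]] [0.3885 0.325  0.024 ] [np.float64(0.07480462073537301), np.float64(0.130681953155355), np.float64(0.07660347959747889), np.float64(0.12959481231966274)]
pan x [ 0.2484 -0.0776  0.    ]
pan scene [[0.4389 0.2729 0.    ]
 [0.459  0.3457 0.    ]
 [0.3164 0.3151 0.024 ]
 [0.3401 0.3824 0.024 ]
 [0.4378 0.2899 0.08  ]
 [0.4514 0.3248 0.08  ]]
[ 21 117 245] [ 10   3 253]
```

```bash
cat >> h.py <<'E'
def go(x,y,z,ang=None):
    "shift in tool mm for TCP target, turn to bring tool-y world angle to ang"
    s=sense(); R=np.array(s["orientation"]); d=R.T@(np.array([x,y,z])-s["position"])*1000
    a=np.arctan2(R[1,1],R[0,1]); t=0 if ang is None else -((ang-a+np.pi)%(2*np.pi)-np.pi)
    print("t %.2f"%s["time"],"pos",np.round(s["position"],4),"yang %.3f"%a,"down",np.round(R[:,0],3),"w %.3f"%s["width"],"F",np.round(s["force"],1),"-> shift",np.round(d,1),"turn %.3f"%t)
E
python3 -c "
from h import *
go(.560,-.325,.19,-.098)"
```

```text
t 0.35 pos [ 0.1696 -0.6014  0.1918] yang -1.296 down [-0.  0. -1.] w 1.002 F [-0.1 -0.   0.5] -> shift [   1.9 -160.  -450.7] turn -1.198
```

```bash
python3 -m handwheel '87 2 -16 -45 -0.12;87 2 -32 -90 -0.24;87 2 -48 -135 -0.36;87 2 -64 -180 -0.48;87 2 -80 -225 -0.6;87 2 -96 -270 -0.72;87 2 -112 -315 -0.84;87 2 -128 -360 -0.96;87 2 -144 -405 -1.08;87 2 -160 -451 -1.198;87 2 -160 -451 -1.198;87 2 -160 -451 -1.198'; python3 -c "
from h import *
go(.560,-.325,.19,-.098)
c=read_camera('wrist');cv2.imwrite('pics/w1.png',c['color'][:,:,::-1])
print(proj(c,[.56,-.325,.07]))
c=read_camera('top');crop(c,'pics/t3.png',340,130,480,290,3)
"
```

```text
time: 1.55
position: [0.5608, -0.3239, 0.1896]
orientation: [[-0.001, 0.995, -0.096], [0.0, -0.096, -0.995], [-1.0, -0.001, -0.0]]
force: [-0.1, -0.1, 0.8]
width: 1.0
t 1.55 pos [ 0.5608 -0.3239  0.1896] yang -0.096 down [-0.001  0.    -1.   ] w 1.000 F [-0.1 -0.1  0.8] -> shift [-0.4 -0.7  1.1] turn 0.002
[280.99891058 208.64777925]
```

View pics/w1.png

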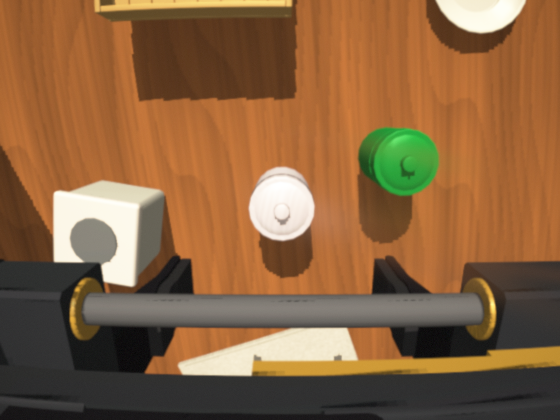

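The wrist view shows the lid centred at (282,206), 2.6 px or less from the prediction. Descending straight to it.

```bash
python3 -m handwheel '87 40 -1 0 0;87 80 -1 0 0;87 115 -1 0 0;87 140 -1 0 0;87 155 -1 0 0;87 155 -1 0 0;70 155 -1 0 0;50 155 -1 0 0;50 155 -1 0 0;50 155 -1 0 0;50 155 -1 0 0;50 155 -1 0 0' 20; python3 -c "
from h import *
go(.560,-.325,.19,-.098)
"
```

```text
time: 2.85
position: [0.5589, -0.3257, 0.0356]
orientation: [[0.001, 0.995, -0.099], [-0.001, -0.099, -0.995], [-1.0, 0.001, 0.001]]
force: [0.3, -0.2, 3.2]
width: 0.648
t 2.85 pos [ 0.5589 -0.3257  0.0356] yang -0.099 down [ 0.001 -0.001 -1.   ] w 0.648 F [ 0.3 -0.2  3.2] -> shift [-154.4    1.1   -0.7] turn -0.001
```

```bash
python3 -m handwheel '50 -10 0 0 0;50 -40 0 0 0;50 -80 0 0 0;50 -120 0 0 0;50 -140 0 0 0;50 -140 0 0 0'; python3 -c "
from h import *
go(.509,-.110,.178,-.098)
c=read_camera('wrist');cv2.imwrite('pics/w2.png',c['color'][:,:,::-1])
c=read_camera('scene');cv2.imwrite('pics/s3.png',c['color'][:,:,::-1])
"
```

```text
time: 3.45
position: [0.5608, -0.3271, 0.18]
orientation: [[0.007, 0.995, -0.099], [-0.006, -0.099, -0.995], [-1.0, 0.007, 0.005]]
force: [0.3, -1.3, -1.1]
width: 0.643
t 3.45 pos [ 0.5608 -0.3271  0.18  ] yang -0.099 down [ 0.007 -0.006 -1.   ] w 0.643 F [ 0.3 -1.3 -1.1] -> shift [   0.3  -73.  -210.9] turn -0.001
```

View pics/w2.png

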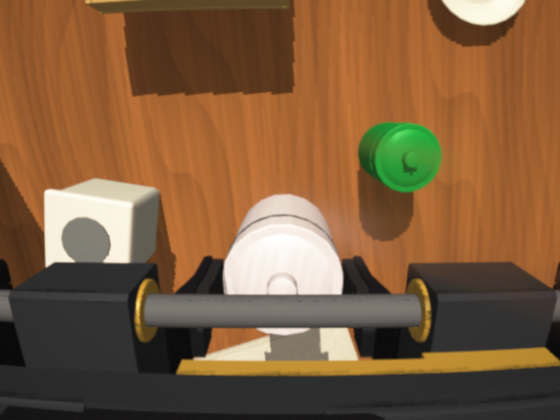

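View pics/s3.png

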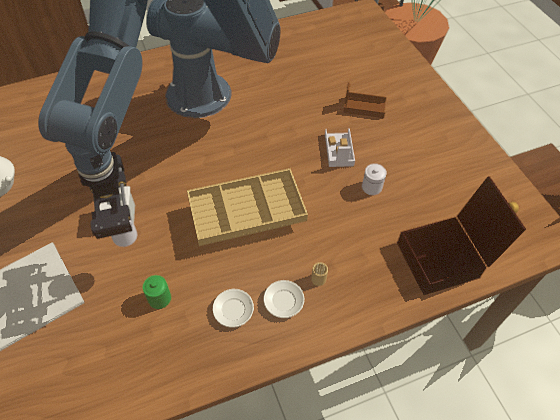

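```bash
python3 -c "
from h import *
c=read_camera('wrist')
for p in ((283,272),(283,285)): print(onz(c,p,.18+.0345))
print(sense()['position'])
"
```

```text
[ 0.55994701 -0.31753297  0.2145    ]
[ 0.55932012 -0.32394783  0.2145    ]
[ 0.55765255 -0.32461984  0.17410927]
```

```bash
python3 -c "
from h import *
go(.509,-.112,.16,-.098)"
```

```text
t 3.60 pos [ 0.5577 -0.3246  0.1741] yang -0.099 down [-0.002  0.001 -1.   ] w 0.644 F [-0.4  0.9 -1.3] -> shift [  14.5  -69.4 -206.8] turn -0.001
```

```bash
python3 -m handwheel '50 0 -7 -20 0;50 0 -18 -55 0;50 0 -32 -95 0;50 0 -46 -135 0;50 5 -57 -170 0;50 10 -65 -195 0;50 14 -69 -207 0;50 14 -69 -207 0;50 14 -69 -207 0;50 14 -69 -207 0'; python3 -c "
from h import *
go(.509,-.112,.080,-.098)
c=read_camera('wrist');cv2.imwrite('pics/w3.png',c['color'][:,:,::-1])
c=read_camera('scene');crop(c,'pics/s4.png',150,130,330,270,4)
"
```

```text
time: 4.6
position: [0.5103, -0.1134, 0.1604]
orientation: [[-0.001, 0.995, -0.1], [0.001, -0.1, -0.995], [-1.0, -0.001, -0.0]]
force: [0.0, 0.9, -0.7]
width: 0.648
t 4.60 pos [ 0.5103 -0.1134  0.1604] yang -0.100 down [-0.001  0.001 -1.   ] w 0.648 F [ 0.   0.9 -0.7] -> shift [80.4 -1.4 -1.2] turn -0.002
```

View pics/s4.png

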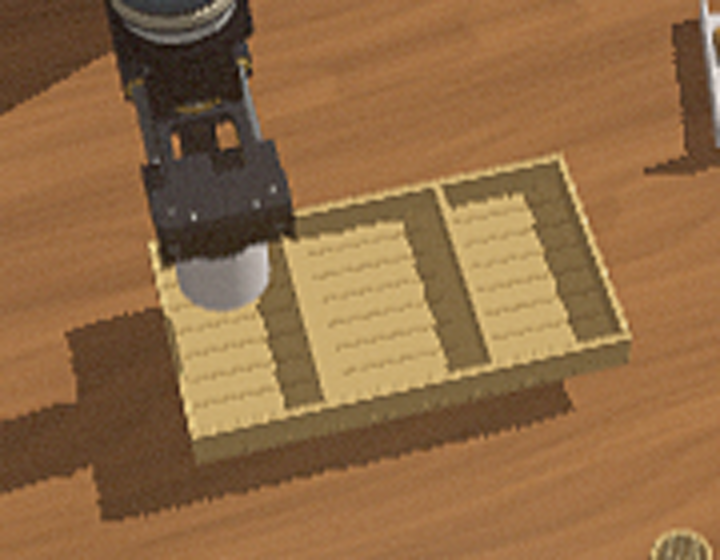

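View pics/w3.png

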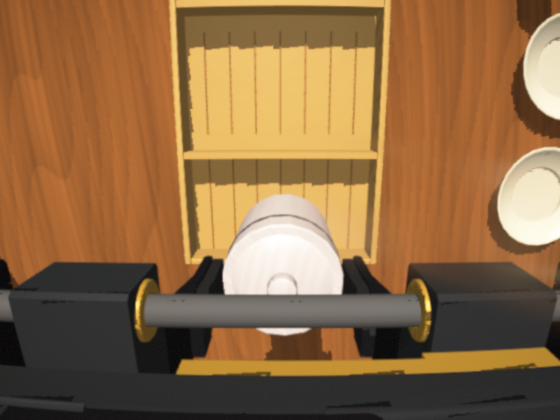

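```bash
python3 -c "
from h import *
c=read_camera('wrist')
ex=np.array([.9952,-.098]);ey=np.array([.098,.9952]);o=np.array([.5185,-.012])
for p in ((280,154),(283,257),(181,154),(381,154),(281,3)):
  q=onz(c,p,.069)[:2]; print(q,(q-o)@ex,(q-o)@ey)
"
```

```text
[ 0.51361457 -0.06454539] 0.00028746390742022816 -0.05277194492766583
[ 0.5075746  -0.14860337] 0.0025141723333220547 -0.13701836411867788
[ 0.43743746 -0.05656523] -0.07630604980717987 -0.05229545032026368
[ 0.59127328 -0.07192306] 0.07829643114312053 -0.05250365127919441
[0.52516872 0.04269743] 0.001276366415832241 0.05508841915498148
```

```bash
python3 -m handwheel '50 15 -1 -3 0;50 35 -1 -3 0;50 52 -1 -3 0;50 64 -1 -3 0;50 71 -1 -3 0;50 74 -1 -3 0;50 75 -1 -3 0;50 75 -1 -3 0'; python3 -c "
from h import *
go(.509,-.112,.080,-.098)
"
```

```text
time: 5.55
position: [0.5096, -0.1101, 0.086]
orientation: [[-0.0, 0.995, -0.1], [0.001, -0.1, -0.995], [-1.0, -0.001, -0.0]]
force: [0.6, -0.1, -2.0]
width: 0.647
t 5.55 pos [ 0.5096 -0.1101  0.086 ] yang -0.100 down [-0.     0.001 -1.   ] w 0.647 F [ 0.6 -0.1 -2. ] -> shift [ 6.  -0.4  1.9] turn -0.002
```

```bash
python3 -m handwheel '50 2 0 0 0;50 3 0 0 0;50 4 0 0 0;50 5 0 0 0;50 5 0 0 0'; python3 -c "
from h import *
go(.509,-.112,.080,-.098)
"
```

```text
time: 6.05
position: [0.5095, -0.11, 0.0809]
orientation: [[-0.001, 0.995, -0.1], [0.001, -0.1, -0.995], [-1.0, -0.001, -0.001]]
force: [-0.5, 0.6, -0.6]
width: 0.646
t 6.05 pos [ 0.5095 -0.11    0.0809] yang -0.100 down [-0.001  0.001 -1.   ] w 0.646 F [-0.5  0.6 -0.6] -> shift [ 0.9 -0.3  2. ] turn -0.002
```

```bash
python3 -m handwheel '50 0.7 0 0 0;50 1.3 0 0 0;50 1.3 0 0 0;50 1.3 0 0 0'; python3 -c "
from h import *
go(.509,-.112,.080,-.098)
c=read_camera('scene');crop(c,'pics/s5.png',150,130,330,270,4)
"
```

```text
time: 6.45
position: [0.5095, -0.1101, 0.0796]
orientation: [[-0.001, 0.995, -0.1], [0.001, -0.1, -0.995], [-1.0, -0.001, -0.001]]
force: [0.0, 0.4, -1.3]
width: 0.648
t 6.45 pos [ 0.5095 -0.1101  0.0796] yang -0.100 down [-0.001  0.001 -1.   ] w 0.648 F [ 0.   0.4 -1.3] -> shift [-0.4 -0.3  2. ] turn -0.002
```

View pics/s5.png

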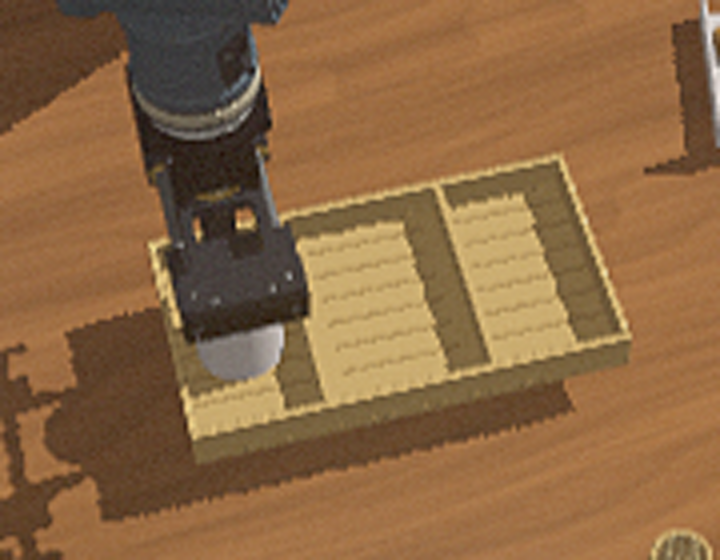

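```bash
python3 -m handwheel '50 0.7 0 0 0;50 1.3 0 0 0;50 2 0 0 0;50 2 0 0 0'; python3 -c "
from h import *
go(.509,-.112,.080,-.098)
print([np.round(sense()['force'][2],2)])
c=read_camera('scene');print(proj(c,[.509+.029*.75,-.110-.029*.3,.044]),(150+240/4,130+380/4)); go(.509,-.112,.080)
"
```

```text
time: 6.9
position: [0.5097, -0.1105, 0.0781]
orientation: [[-0.0, 0.995, -0.1], [-0.0, -0.1, -0.995], [-1.0, -0.0, 0.0]]
force: [-0.8, -0.3, 4.7]
width: 0.647
t 6.90 pos [ 0.5097 -0.1105  0.0781] yang -0.100 down [-0. -0. -1.] w 0.647 F [-0.8 -0.3  4.7] -> shift [-1.9 -0.6  1.6] turn -0.002
[np.float64(4.67)]
[209.43841784 223.03405483] (210.0, 225.0)
t 6.95 pos [ 0.5097 -0.1104  0.0781] yang -0.100 down [-0. -0. -1.] w 0.651 F [-0.7 -0.9  4.5] -> shift [-1.9 -0.6  1.6] turn 0.000
```

```bash
python3 -m handwheel '50 -0.8 0 0 0;50 -0.8 0 0 0'; python3 -c "
from h import *
go(.509,-.112,.080,-.098)"
```

```text
time: 7.15
position: [0.5097, -0.1102, 0.0787]
orientation: [[-0.0, 0.995, -0.1], [0.0, -0.1, -0.995], [-1.0, -0.0, -0.0]]
force: [1.5, 0.7, -1.5]
width: 0.647
t 7.15 pos [ 0.5097 -0.1102  0.0787] yang -0.100 down [-0.  0. -1.] w 0.647 F [ 1.5  0.7 -1.5] -> shift [-1.3 -0.5  1.8] turn -0.002
```

```bash
python3 -m handwheel '58 0.2 0 0 0;62 0.2 0 0 0;70 0.2 0 0 0;87 0 0 0 0;87 0 0 0 0;87 -20 0 0 0;87 -60 0 0 0;87 -105 0 0 0;87 -130 0 0 0;87 -130 0 0 0'; python3 -c "
from h import *
go(.5504,.3545,.19,-.098)
c=read_camera('wrist');cv2.imwrite('pics/w4.png',c['color'][:,:,::-1])
c=read_camera('scene');crop(c,'pics/s6.png',150,130,330,270,4)
"
```

```text
time: 8.15
position: [0.5125, -0.1114, 0.2129]
orientation: [[0.009, 0.995, -0.1], [-0.004, -0.1, -0.995], [-1.0, 0.009, 0.003]]
force: [0.0, 0.8, -0.4]
width: 0.998
t 8.15 pos [ 0.5125 -0.1114  0.2129] yang -0.100 down [ 0.009 -0.004 -1.   ] w 0.998 F [ 0.   0.8 -0.4] -> shift [  21.5   -9.1 -467.4] turn -0.002
```

View pics/s6.png

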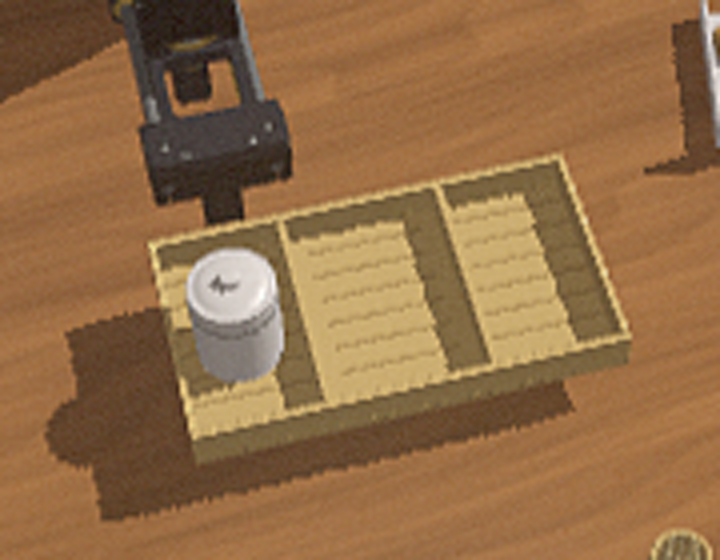

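View pics/w4.png

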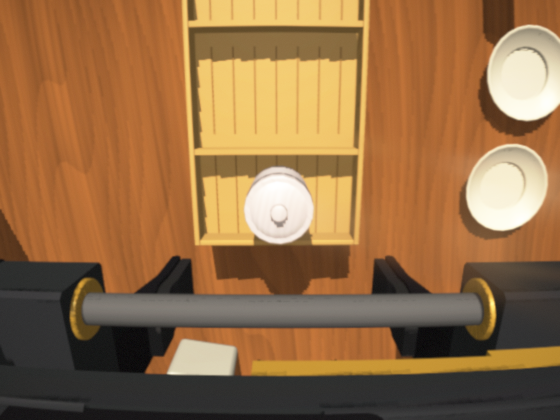

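```bash
python3 -c "
from h import *
c=read_camera('wrist')
ex=np.array([.9952,-.098]);ey=np.array([.098,.9952]);o=np.array([.5185,-.012])
for p,z in (((279,205),.114),((277,151),.069),((278,23),.069),((277,241),.069)):
  q=onz(c,p,z)[:2]; print(q,(q-o)@ex,(q-o)@ey)
go(.5504,.3545,.19,-.098)
"
```

```text
[ 0.5082482  -0.10219821] -0.0013631681658382204 -0.0907699400861404
[ 0.51006313 -0.06288292] -0.0034098456996654015 -0.05146549132047948
[0.52187079 0.0439353 ] -0.002127047211950212 0.05599714556323191
[ 0.50131589 -0.14736537] -0.0038358178789490533 -0.1363996542339509
t 8.30 pos [ 0.5088 -0.1099  0.2079] yang -0.100 down [-0.002  0.001 -1.   ] w 1.000 F [-0.1 -0.6 -0.1] -> shift [  18.3   -5.2 -466.2] turn -0.002
```

```bash
python3 -m handwheel '87 0 -1 -35 0;87 0 -1 -80 0;87 5 -2 -125 0;87 10 -2 -170 0;87 15 -3 -215 0;87 18 -3 -260 0;87 18 -4 -305 0;87 18 -4 -350 0;87 18 -5 -395 0;87 18 -5 -440 0;87 18 -5 -466 0;87 18 -5 -466 0'; python3 -m handwheel '87 0 0 0 0;87 0 0 0 0'; python3 -c "
from h import *
go(.5504,.3545,.19,-.098)
c=read_camera('wrist');cv2.imwrite('pics/w5.png',c['color'][:,:,::-1])
print(proj(c,[.5504,.3545,.07]))
"
```

```text
time: 9.5
position: [0.5491, 0.3576, 0.1874]
orientation: [[-0.005, 0.995, -0.096], [0.001, -0.096, -0.995], [-1.0, -0.005, -0.0]]
force: [-0.3, -1.3, -0.9]
width: 1.001
time: 9.7
position: [0.5478, 0.3563, 0.1854]
orientation: [[-0.009, 0.995, -0.097], [-0.001, -0.097, -0.995], [-1.0, -0.009, 0.002]]
force: [0.2, 0.3, 0.3]
width: 0.998
t 9.70 pos [0.5478 0.3563 0.1854] yang -0.097 down [-0.009 -0.001 -1.   ] w 0.998 F [0.2 0.3 0.3] -> shift [-4.6  2.7  1.6] turn 0.001
[286.08488209 209.96707419]
```

View pics/w5.png

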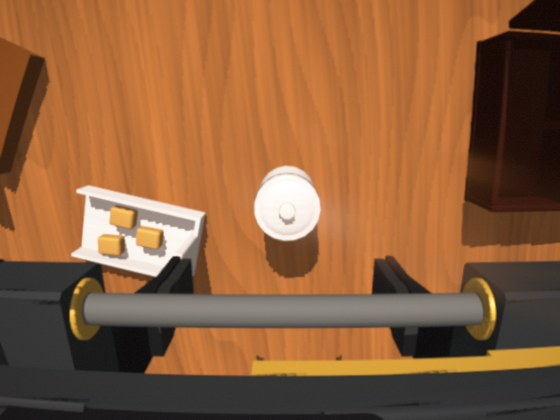

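```bash
python3 -c "
from h import *
c=read_camera('wrist')
q=onz(c,(287,206),.07);print(q)
go(q[0],q[1],.034,-.098)
"
```

```text
[0.55211393 0.35758571 0.07      ]
t 9.80 pos [0.5487 0.356  0.1866] yang -0.098 down [-0.007 -0.    -1.   ] w 0.999 F [-0.  -0.6 -0.5] -> shift [152.5   4.3  -2. ] turn 0.000
```

```bash
python3 -m handwheel '87 40 3 -4 0;87 80 3 -4 0;87 115 3 -4 0;87 138 3 -4 0;87 152 3 -4 0;87 152 3 -4 0;70 152 3 -4 0;50 152 3 -4 0;50 152 3 -4 0;50 152 3 -4 0;50 152 3 -4 0;50 152 3 -4 0' 20; python3 -m handwheel '50 -10 0 0 0;50 -40 0 0 0;50 -80 0 0 0;50 -120 0 0 0;50 -145 0 0 0;50 -145 0 0 0;50 -145 0 0 0;50 -145 0 0 0'; python3 -c "
from h import *
go(.529,.086,.17,-.098)
c=read_camera('wrist');cv2.imwrite('pics/w6.png',c['color'][:,:,::-1])
"
```

```text
time: 11.0
position: [0.5512, 0.36, 0.0354]
orientation: [[-0.006, 0.995, -0.097], [0.0, -0.097, -0.995], [-1.0, -0.006, 0.0]]
force: [-0.4, 0.1, 4.2]
width: 0.641
time: 11.8
position: [0.5505, 0.3593, 0.1783]
orientation: [[-0.01, 0.995, -0.097], [-0.002, -0.097, -0.995], [-1.0, -0.01, 0.003]]
force: [-0.3, -0.1, -1.3]
width: 0.645
t 11.80 pos [0.5505 0.3593 0.1783] yang -0.098 down [-0.01  -0.002 -1.   ] w 0.645 F [-0.3 -0.1 -1.3] -> shift [  9.    5.3 274. ] turn 0.000
```

View pics/w6.png

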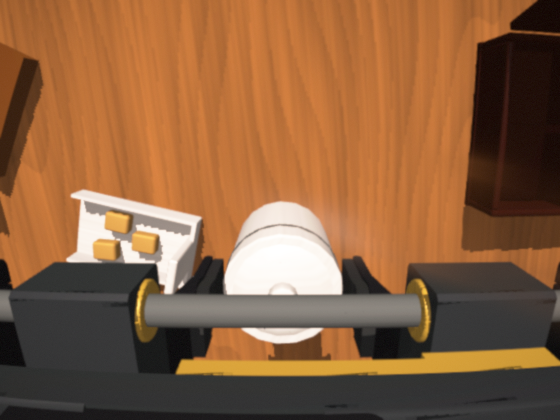

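```bash
python3 -m handwheel '50 0 0 20 0;50 0 1 60 0;50 2 2 105 0;50 4 3 150 0;50 6 4 195 0;50 7 5 235 0;50 8 5 262 0;50 9 5 274 0;50 9 5 274 0;50 9 5 274 0'; python3 -c "
from h import *
go(.529,.086,.085,-.098)
c=read_camera('wrist');cv2.imwrite('pics/w7.png',c['color'][:,:,::-1])
c=read_camera('top');crop(c,'pics/t7.png',220,150,380,260,4)
"
```

```text
time: 12.85
position: [0.5286, 0.0869, 0.1692]
orientation: [[-0.011, 0.995, -0.098], [-0.001, -0.098, -0.995], [-1.0, -0.011, 0.002]]
force: [-0.4, 0.3, -1.6]
width: 0.648
t 12.85 pos [0.5286 0.0869 0.1692] yang -0.098 down [-0.011 -0.001 -1.   ] w 0.648 F [-0.4  0.3 -1.6] -> shift [84.2  1.4  0.7] turn 0.000
```

View pics/w7.png

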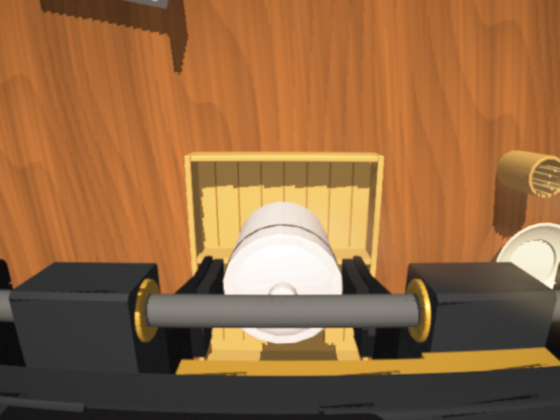

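View pics/t7.png

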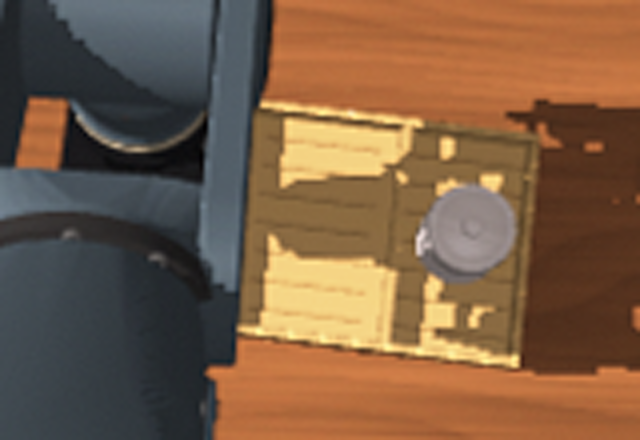

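```bash
python3 -m handwheel '50 18 1 1 0;50 40 1 1 0;50 58 1 1 0;50 72 1 1 0;50 80 1 1 0;50 84 1 1 0;50 84 1 1 0;50 84 1 1 0'; python3 -c "
from h import *
go(.529,.086,.080,-.098)
"
```

```text
time: 13.75
position: [0.5293, 0.0866, 0.086]
orientation: [[-0.009, 0.995, -0.095], [-0.001, -0.095, -0.995], [-1.0, -0.009, 0.002]]
force: [0.1, -0.7, -1.9]
width: 0.642
t 13.75 pos [0.5293 0.0866 0.086 ] yang -0.096 down [-0.009 -0.001 -1.   ] w 0.642 F [ 0.1 -0.7 -1.9] -> shift [ 6.  -0.2  0.6] turn 0.002
```

```bash
python3 -m handwheel '50 2 0 0 0;50 4 0 0 0;50 6 0 0 0;50 6 0 0 0;50 6 0 0 0'; python3 -m handwheel '50 0.6 0 0 0;50 0.6 0 0 0;50 0.6 0 0 0'
```

```text
time: 14.25
position: [0.5292, 0.0865, 0.08]
orientation: [[-0.01, 0.995, -0.096], [-0.001, -0.096, -0.995], [-1.0, -0.009, 0.002]]
force: [0.3, -0.7, -0.8]
width: 0.647
time: 14.55
position: [0.5293, 0.0865, 0.0794]
orientation: [[-0.009, 0.995, -0.096], [-0.001, -0.096, -0.995], [-1.0, -0.009, 0.002]]
force: [0.2, -1.0, -1.2]
width: 0.645
```

```bash
python3 -m handwheel '50 0.6 0 0 0;50 0.6 0 0 0'; python3 -m handwheel '50 0.5 0 0 0;50 0.5 0 0 0'
```

```text
time: 14.75
position: [0.5292, 0.0865, 0.0788]
orientation: [[-0.01, 0.995, -0.096], [-0.001, -0.096, -0.995], [-1.0, -0.009, 0.002]]
force: [0.6, 0.0, -1.6]
width: 0.65
time: 14.95
position: [0.5293, 0.0865, 0.0785]
orientation: [[-0.009, 0.995, -0.096], [-0.001, -0.096, -0.995], [-1.0, -0.009, 0.002]]
force: [-0.7, -0.3, 1.2]
width: 0.646
```

Light contact (+1.2 N), so I'll release.

```bash
python3 -m handwheel '58 0 0 0 0;62 0 0 0 0;70 0 0 0 0;87 0 0 0 0;87 0 0 0 0;87 -20 0 0 0;87 -60 0 0 0;87 -100 0 0 0;87 -140 0 0 0;87 -140 0 0 0'; python3 -c "
from h import *
c=read_camera('wrist');cv2.imwrite('pics/w8.png',c['color'][:,:,::-1])
c=read_camera('scene');crop(c,'pics/s8.png',150,70,400,270,3)
go(.4467,.308,.22,1.268)
"
```

```text
time: 15.95
position: [0.535, 0.0866, 0.2243]
orientation: [[0.004, 0.995, -0.095], [-0.002, -0.095, -0.995], [-1.0, 0.004, 0.001]]
force: [0.8, -0.0, 0.7]
width: 0.998
t 16.05 pos [0.531  0.0867 0.2195] yang -0.096 down [-0.007 -0.001 -1.   ] w 0.999 F [-0.1  1.2 -0.2] -> shift [-2.000e-01 -1.051e+02 -2.123e+02] turn -1.364
```

View pics/s8.png

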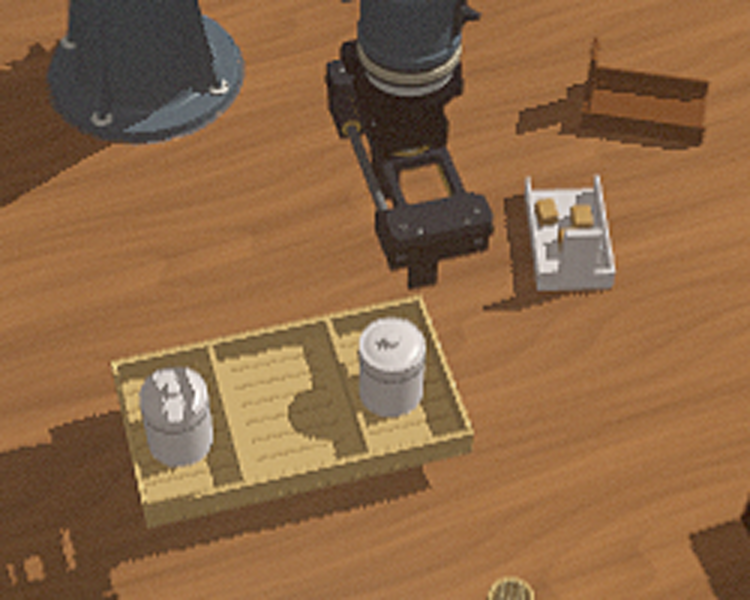

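View pics/w8.png

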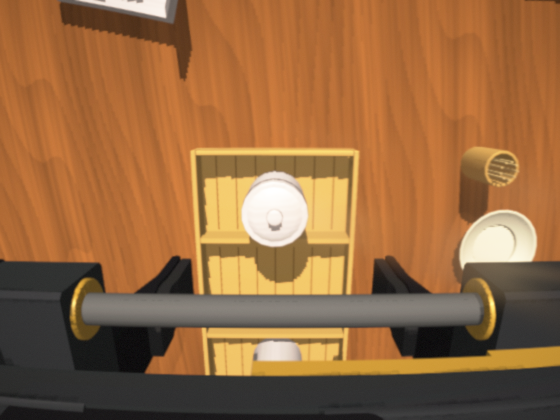

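```bash
python3 -c "
from h import *
c=read_camera('wrist')
ex=np.array([.9952,-.098]);ey=np.array([.098,.9952]);o=np.array([.5185,-.012])
for p,z in (((275,211),.114),((276,238),.069),((278,332),.069),((275,153),.069),((192,153),.069),((357,153),.069)):
  q=onz(c,p,z)[:2]; print(q,(q-o)@ex,(q-o)@ey)
go(.4467,.308,.22,1.268)
"
```

```text
[0.5247479 0.0872832] -0.003511839102753817 0.09941893272358075
[0.52068281 0.04888395] -0.003794299782627925 0.06080562551386861
[ 0.51224428 -0.05678836] -0.0018364343990040304 -0.04518644083464242
[0.5279465  0.13129178] -0.004641440821837841 0.1435297378520708
[0.45086226 0.13893467] -0.08210467452286359 0.1435816803247364
[0.60371254 0.12439521] 0.0714367872977183 0.14409134435474946
t 16.10 pos [0.5299 0.0867 0.2181] yang -0.096 down [-0.01  -0.001 -1.   ] w 0.999 F [-0.2  0.5 -0.6] -> shift [  -1.3 -104.  -212.3] turn -1.364
```

```bash
python3 -m handwheel '87 0 -10 -20 -0.14;87 0 -20 -40 -0.28;87 0 -30 -60 -0.42;87 0 -40 -85 -0.56;87 0 -50 -105 -0.7;87 0 -60 -125 -0.84;87 0 -72 -145 -0.98;87 0 -84 -168 -1.12;87 0 -95 -190 -1.26;87 0 -104 -212 -1.364;87 0 -104 -212 -1.364;87 0 -104 -212 -1.364'; python3 -c "
from h import *
go(.4467,.308,.22,1.268)
c=read_camera('wrist');cv2.imwrite('pics/w9.png',c['color'][:,:,::-1])
print([proj(c,p) for p in ([.4467-.0,.308,.08],[.4639,.3420,.024],[.4409,.2689,.024])])
c=read_camera('top');crop(c,'pics/t9.png',120,170,260,300,4)
"
```

```text
time: 17.3
position: [0.4455, 0.3072, 0.217]
orientation: [[-0.013, 0.298, 0.954], [-0.003, 0.955, -0.298], [-1.0, -0.007, -0.012]]
force: [0.8, -0.4, -0.6]
width: 0.999
t 17.30 pos [0.4455 0.3072 0.217 ] yang 1.268 down [-0.013 -0.003 -1.   ] w 0.999 F [ 0.8 -0.4 -0.6] -> shift [-3.   1.1  0.9] turn 0.000
[array([282.96141991, 204.09186918]), array([318.19445557, 198.89202012]), array([246.82698713, 198.57925162])]
```

View pics/w9.png

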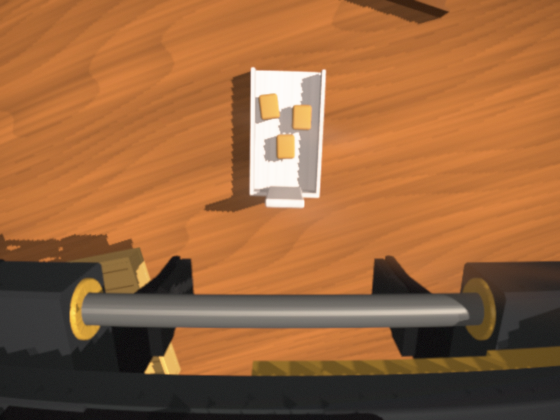

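```bash
python3 -c "
from h import *
go(.4467,.308,.040,1.268)"; python3 -m handwheel '87 40 2 1 0;87 80 2 1 0;87 120 2 0 0;87 150 2 -1 0;87 170 2 -1 0;87 177 2 -1 0;87 177 2 -1 0;87 177 2 -1 0'; python3 -c "
from h import *
go(.4467,.308,.040,1.268)
c=read_camera('wrist');cv2.imwrite('pics/w10.png',c['color'][:,:,::-1])
c=read_camera('scene');crop(c,'pics/s10.png',250,60,400,210,4)"
```

```text
t 17.40 pos [0.4463 0.3067 0.2176] yang 1.267 down [-0.012 -0.003 -1.   ] w 1.001 F [-0.3 -0.2  0.4] -> shift [177.6   2.5   1.9] turn -0.001
time: 18.2
position: [0.4448, 0.3083, 0.0414]
orientation: [[-0.011, 0.3, 0.954], [-0.002, 0.954, -0.3], [-1.0, -0.005, -0.01]]
force: [0.4, 0.4, -0.2]
width: 1.004
t 18.20 pos [0.4448 0.3083 0.0414] yang 1.266 down [-0.011 -0.002 -1.   ] w 1.004 F [ 0.4  0.4 -0.2] -> shift [1.4 0.3 1.9] turn -0.002
```

View pics/w10.png

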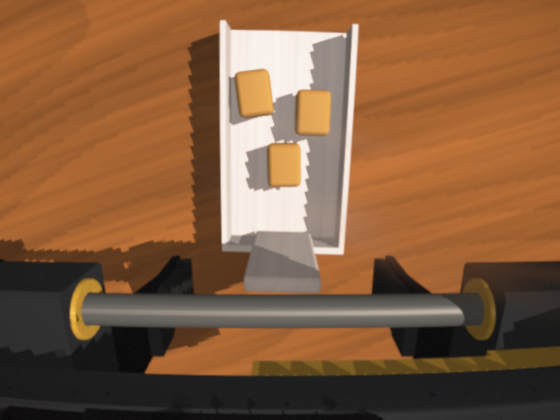

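View pics/s10.png

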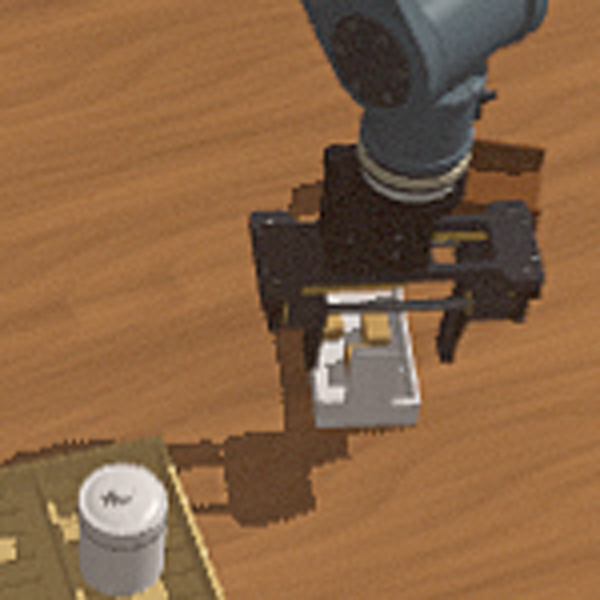

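```bash
python3 -c "
from h import *
c=read_camera('wrist');s=sense();R=s['orientation'];p=s['position'];print(p)
for uv,z in (((283,277),.08),((283,290),.08),((284,247),.024),((284,33),.003),((223,245),.024),((343,252),.024)):
  q=onz(c,uv,z); print(uv,q,(R.T@(q-p))*1000)
crop(c,'pics/w11.png',200,200,380,330,4)
"
```

```text
[0.44483081 0.30875629 0.04196115]
(283, 277) [0.44270733 0.3112563  0.08      ] [-38.01999918   1.58598054  -3.11094814]
(283, 290) [0.4489383 0.3093086 0.08     ] [-38.07768757   1.59504386   3.41707856]
(284, 247) [0.44748069 0.31031373 0.024     ] [17.9323223   2.35679114  2.21981536]
(284, 33) [0.32763873 0.34774143 0.003     ] [  40.04089516    2.24084439 -123.1401762 ]
(223, 245) [0.43523602 0.27523699 0.024     ] [ 18.10154285 -34.77695716   1.05088399]
(343, 252) [0.46135145 0.34378365 0.024     ] [17.7496242  38.44485508  5.42157638]
```

View pics/w11.png

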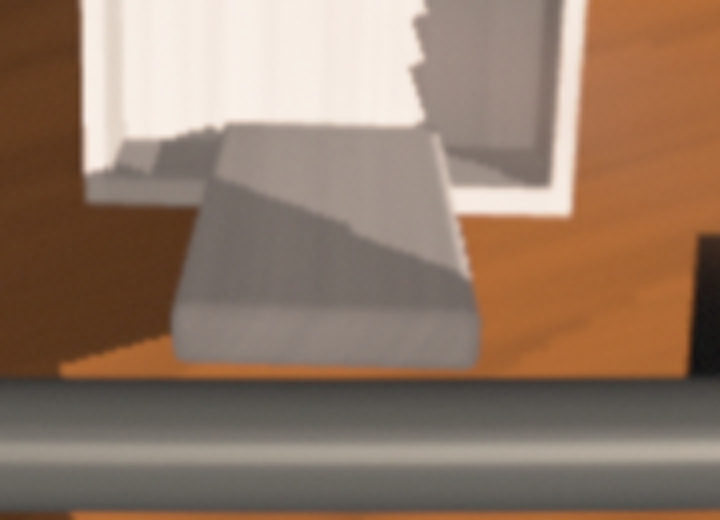

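```bash
python3 -m handwheel '70 1 2 0 0;50 1 2 0 0;30 1 2 0 0;30 1 2 0 0;30 1 2 0 0;30 1 2 0 0;30 1 2 0 0;30 1 2 0 0' 55; python3 -m handwheel '30 -4 0 0 0;30 -10 0 0 0;30 -18 0 0 0;30 -20 0 0 0;30 -20 0 0 0'; python3 -c "
from h import *
c=read_camera('wrist');cv2.imwrite('pics/w12.png',c['color'][:,:,::-1])
c=read_camera('scene');crop(c,'pics/s12.png',250,60,400,210,4)"
```

```text
time: 19.15
position: [0.4454, 0.3106, 0.0409]
orientation: [[-0.01, 0.299, 0.954], [-0.002, 0.954, -0.3], [-1.0, -0.005, -0.009]]
force: [0.5, 0.0, -0.0]
width: 0.398
time: 19.65
position: [0.4461, 0.3108, 0.0616]
orientation: [[-0.008, 0.299, 0.954], [-0.001, 0.954, -0.3], [-1.0, -0.003, -0.008]]
force: [0.3, -0.4, -1.2]
width: 0.4
```

View pics/w12.png

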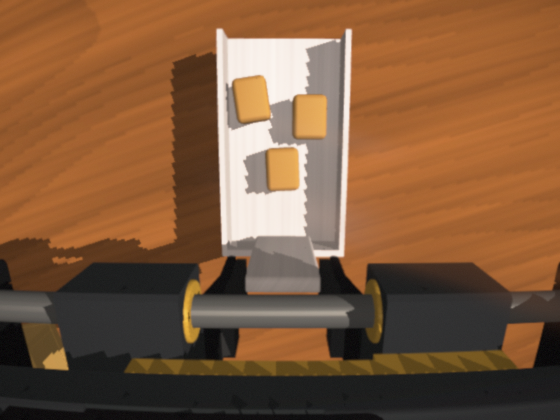

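View pics/s12.png

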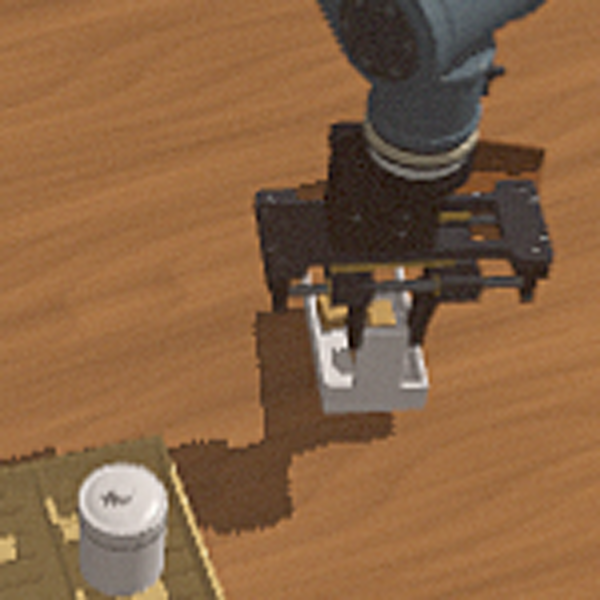

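```bash
python3 -m handwheel '30 -5 0 0 0;30 -15 0 0 0;30 -30 0 0 0;30 -50 0 0 0;30 -70 0 0 0;30 -90 0 0 0;30 -110 0 0 0;30 -125 0 0 0;30 -133 0 0 0;30 -137 0 0 0;30 -137 0 0 0' ; python3 -c "
from h import *
go(.611,-.019,.2,1.473)"
```

```text
time: 20.85
position: [0.4468, 0.3108, 0.1983]
orientation: [[-0.009, 0.299, 0.954], [-0.001, 0.954, -0.3], [-1.0, -0.004, -0.008]]
force: [0.5, 0.6, -1.5]
width: 0.393
t 20.85 pos [0.4468 0.3108 0.1983] yang 1.267 down [-0.009 -0.001 -1.   ] w 0.393 F [ 0.5  0.6 -1.5] -> shift [  -2.8 -265.5  255.4] turn -0.206
```

```bash
python3 -m handwheel '30 -3 -5 5 -0.01;30 -3 -16 15 -0.02;30 -3 -32 30 -0.03;30 -3 -52 50 -0.05;30 -3 -72 70 -0.06;30 -3 -92 90 -0.08;30 -3 -112 109 -0.1;30 -3 -132 128 -0.11;30 -3 -152 147 -0.13;30 -3 -172 166 -0.14;30 -3 -190 183 -0.16;30 -3 -204 197 -0.17' ; python3 -c "
from h import *
go(.611,-.019,.2,1.473)"
```

```text
time: 22.05
position: [0.5739, 0.0551, 0.1996]
orientation: [[-0.011, 0.134, 0.991], [-0.002, 0.991, -0.134], [-1.0, -0.003, -0.011]]
force: [-0.5, -0.4, -1.3]
width: 0.395
t 22.05 pos [0.5739 0.0551 0.1996] yang 1.436 down [-0.011 -0.002 -1.   ] w 0.395 F [-0.5 -0.4 -1.3] -> shift [ -0.7 -68.5  46.7] turn -0.037
```

```bash
python3 -m handwheel '30 0 -12 8 -0.01;30 0 -25 17 -0.02;30 0 -38 26 -0.02;30 0 -50 34 -0.03;30 0 -60 41 -0.035;30 0 -66 45 -0.037;30 0 -68 47 -0.037;30 0 -68 47 -0.037;30 0 -68 47 -0.037' ; python3 -c "
from h import *
go(.611,-.019,.2,1.473)
c=read_camera('wrist');cv2.imwrite('pics/w13.png',c['color'][:,:,::-1])
c=read_camera('scene');crop(c,'pics/s13.png',150,70,400,270,3)"
```

```text
time: 22.95
position: [0.611, -0.018, 0.1993]
orientation: [[-0.011, 0.097, 0.995], [-0.001, 0.995, -0.097], [-1.0, -0.002, -0.011]]
force: [-0.7, -1.1, -1.3]
width: 0.393
t 22.95 pos [ 0.611  -0.018   0.1993] yang 1.474 down [-0.011 -0.001 -1.   ] w 0.393 F [-0.7 -1.1 -1.3] -> shift [-0.7 -1.   0.1] turn 0.001
```

View pics/w13.png

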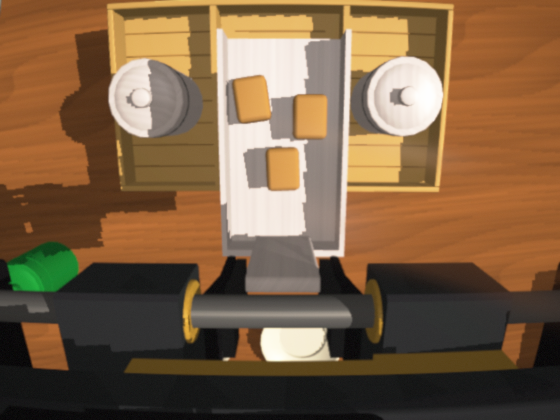

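View pics/s13.png

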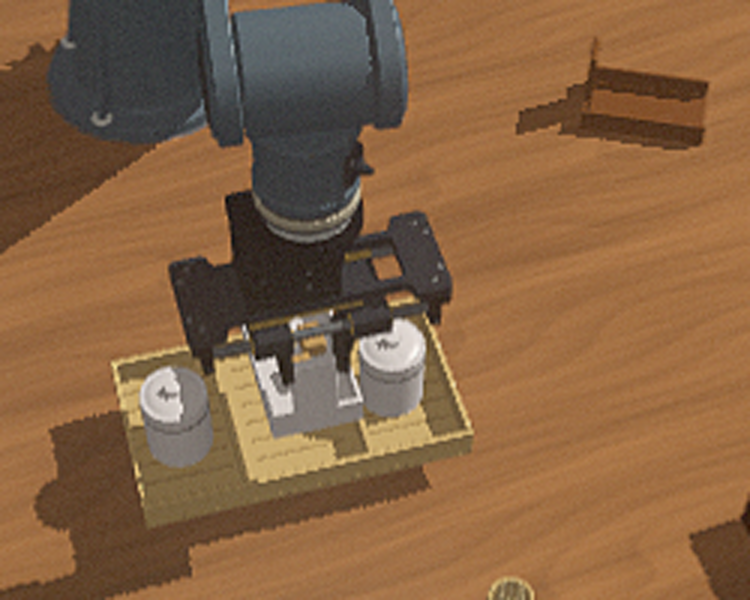

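Well aligned over the middle compartment. Next I ease the grip so the pan swings front-down about the jaw axis.

```bash
python3 -m handwheel '30 0 0 0 0;30 0 0 0 0' 25;  python3 -m handwheel '30 0 0 0 0;30 0 0 0 0' 15; python3 -c "
from h import *
c=read_camera('wrist');cv2.imwrite('pics/w14.png',c['color'][:,:,::-1])"
```

```text
time: 23.25
position: [0.6108, -0.0174, 0.1994]
orientation: [[-0.011, 0.096, 0.995], [-0.001, 0.995, -0.096], [-1.0, -0.002, -0.011]]
force: [0.2, 0.1, -1.5]
width: 0.402
time: 23.45
position: [0.6108, -0.0172, 0.1995]
orientation: [[-0.011, 0.096, 0.995], [-0.001, 0.995, -0.096], [-1.0, -0.002, -0.011]]
force: [-0.1, -0.8, -1.1]
width: 0.409
```

View pics/w14.png

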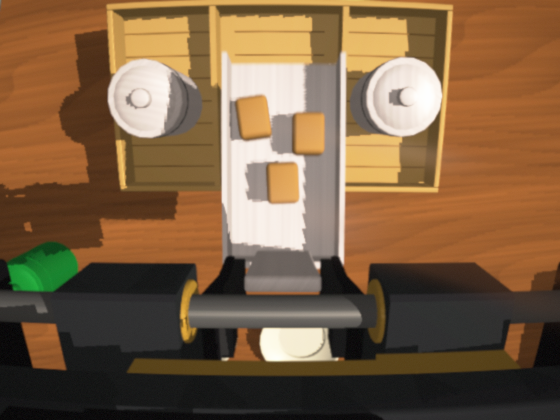

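```bash
python3 -m handwheel '30 0 0 0 0;30 0 0 0 0'; python3 -c "
from h import *
c=read_camera('wrist');cv2.imwrite('pics/w15.png',c['color'][:,:,::-1])"
```

```text
time: 23.7
position: [0.6108, -0.0173, 0.1994]
orientation: [[-0.011, 0.096, 0.995], [-0.001, 0.995, -0.096], [-1.0, -0.002, -0.011]]
force: [-0.6, 0.5, -1.5]
width: 0.408
```

View pics/w15.png

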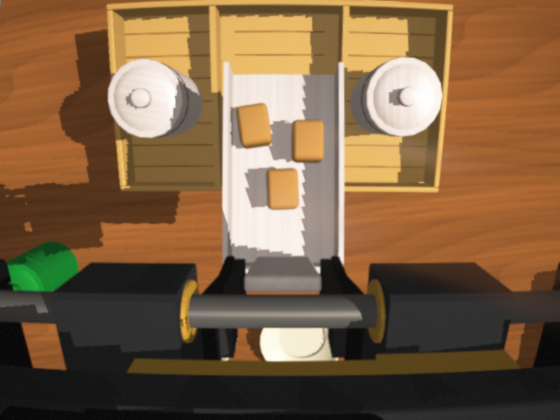

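```bash
cat >> h.py <<'E'
def tilt(row,c=None):
    c=c or read_camera('wrist'); s=sense(); R=s['orientation']; p=s['position']
    piv=p-R[:,0]*.019; b=R[:,2]
    th=np.radians(np.arange(0,90,.5)); r=[]
    for t in th:
        X=piv+b*(-.126*np.cos(t)+.055*np.sin(t))+np.array([0,0,1])*(-.126*np.sin(t)-.055*np.cos(t)); r.append(proj(c,X)[1])
    i=np.argmin(np.abs(np.array(r)-row)); print("tilt deg",np.degrees(th[i]))
E
python3 -c "
from h import *
tilt(40);tilt(61);tilt(74)"
```

```text
tilt deg 4.5
tilt deg 12.5
tilt deg 17.0
```

```bash
python3 -m handwheel '30 0 0 0 0;30 0 0 0 0;30 0 0 0 0'; python3 -c "
from h import *
c=read_camera('wrist');cv2.imwrite('pics/w16.png',c['color'][:,:,::-1])"
```

```text
time: 24.2
position: [0.6108, -0.0174, 0.1994]
orientation: [[-0.011, 0.096, 0.995], [-0.001, 0.995, -0.096], [-1.0, -0.002, -0.011]]
force: [-0.6, 0.6, -2.4]
width: 0.406
```

View pics/w16.png

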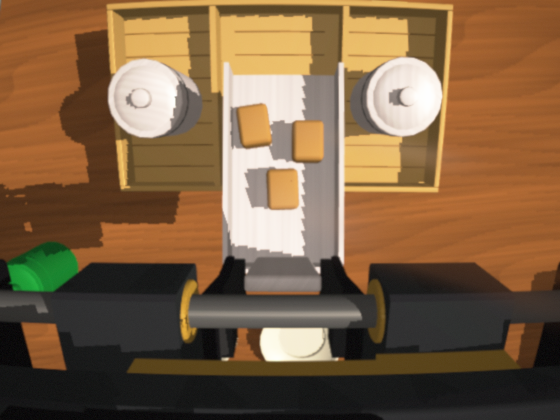

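```bash
python3 -m handwheel '30 0 0 0 0;30 0 0 0 0;30 0 0 0 0' 12; python3 -c "
from h import *
c=read_camera('wrist');cv2.imwrite('pics/w17.png',c['color'][:,:,::-1])"
```

```text
time: 24.55
position: [0.6108, -0.0174, 0.1994]
orientation: [[-0.011, 0.096, 0.995], [-0.001, 0.995, -0.096], [-1.0, -0.002, -0.011]]
force: [-0.2, 0.3, -1.4]
width: 0.413
```

View pics/w17.png

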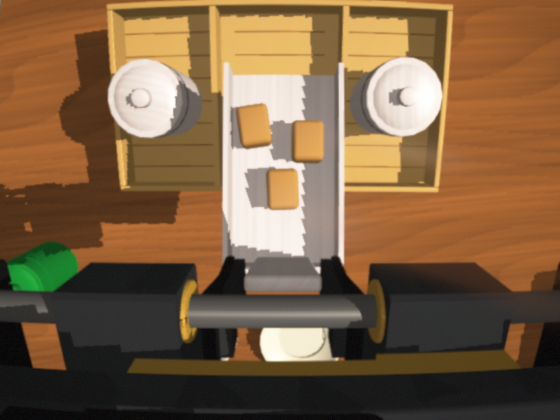

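```bash
python3 -m handwheel '30 0 0 0 0;30 0 0 0 0;30 0 0 0 0' 9; python3 -c "
from h import *
c=read_camera('wrist');cv2.imwrite('pics/w18.png',c['color'][:,:,::-1])"
```

```text
time: 24.9
position: [0.6109, -0.0174, 0.1994]
orientation: [[-0.011, 0.096, 0.995], [-0.001, 0.995, -0.096], [-1.0, -0.002, -0.011]]
force: [0.3, -0.4, -1.2]
width: 0.407
```

View pics/w18.png

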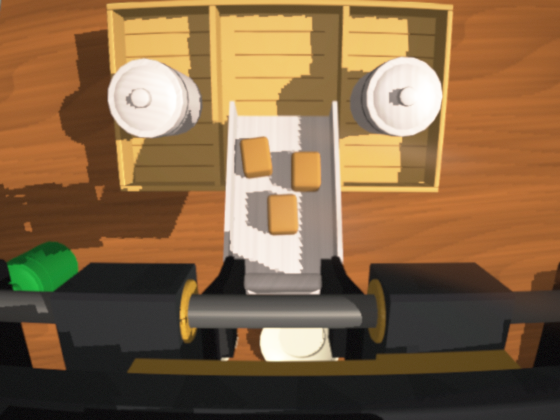

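```bash
python3 -m handwheel '30 0 0 0 0;30 0 0 0 0'; python3 -c "
from h import *
c=read_camera('wrist');cv2.imwrite('pics/w19.png',c['color'][:,:,::-1]);tilt(115,c)"
```

```text
time: 25.15
position: [0.6109, -0.0174, 0.1995]
orientation: [[-0.011, 0.096, 0.995], [-0.001, 0.995, -0.096], [-1.0, -0.002, -0.011]]
force: [-0.4, 0.4, -1.6]
width: 0.411
tilt deg 32.0
```

View pics/w19.png

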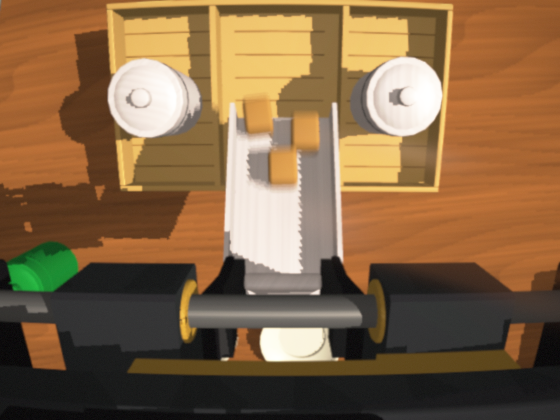

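```bash
python3 -m handwheel '30 0 0 0 0;30 0 0 0 0;30 0 0 0 0;30 0 0 0 0;30 0 0 0 0' 25; python3 -c "
from h import *
c=read_camera('wrist');cv2.imwrite('pics/w20.png',c['color'][:,:,::-1])
c=read_camera('scene');crop(c,'pics/s20.png',150,70,400,270,3)"
```

```text
time: 25.7
position: [0.6109, -0.0174, 0.1995]
orientation: [[-0.011, 0.096, 0.995], [-0.001, 0.995, -0.096], [-1.0, -0.002, -0.011]]
force: [0.8, 0.0, -1.4]
width: 0.406
```

View pics/w20.png

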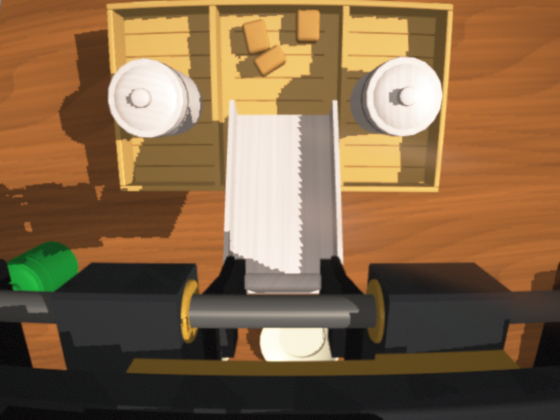

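View pics/s20.png

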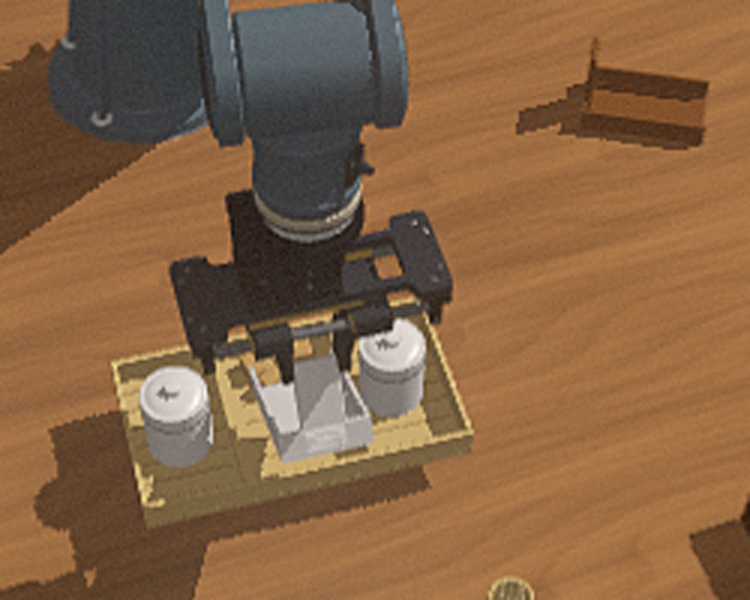

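All three sweets lie in the middle compartment: (257,36), (308,25) and (270,61). Now I grip hard, lift, and carry the pan back.

```bash
python3 -m handwheel '30 0 0 0 0;30 0 0 0 0;30 -15 0 0 0;30 -40 0 0 0;30 -60 0 0 0;30 -60 0 0 0' 55; python3 -c "
from h import *
c=read_camera('wrist');cv2.imwrite('pics/w21.png',c['color'][:,:,::-1])
go(.405,.320,.25,1.268)"
```

```text
time: 26.4
position: [0.6138, -0.0177, 0.2627]
orientation: [[-0.004, 0.096, 0.995], [-0.003, 0.995, -0.096], [-1.0, -0.003, -0.004]]
force: [1.5, -0.3, -1.1]
width: 0.397
t 26.45 pos [ 0.6125 -0.0175  0.2607] yang 1.475 down [-0.008 -0.002 -1.   ] w 0.396 F [-0.6  1.1 -1.3] -> shift [  11.6  316.1 -238.8] turn 0.207
```

View pics/w21.png

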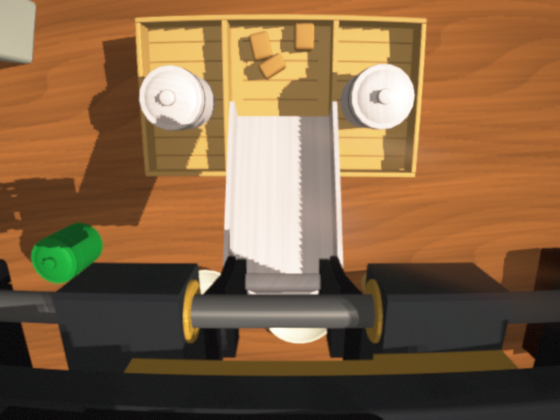

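```bash
python3 -m handwheel '30 0 10 -8 0.01;30 0 35 -26 0.03;30 0 65 -49 0.05;30 0 98 -74 0.07;30 0 131 -99 0.09;30 0 164 -124 0.11;30 0 197 -149 0.13;30 2 230 -174 0.15;30 5 262 -198 0.17;30 8 290 -219 0.19;30 10 308 -233 0.207;30 11 316 -239 0.207' ; python3 -m handwheel '30 0 0 0 0;30 0 0 0 0;30 0 0 0 0'; python3 -c "
from h import *
go(.405,.320,.104,1.268)
c=read_camera('top');crop(c,'pics/t21.png',120,100,380,300,3)"
```

```text
time: 27.65
position: [0.4014, 0.3212, 0.2491]
orientation: [[-0.012, 0.296, 0.955], [-0.003, 0.955, -0.296], [-1.0, -0.007, -0.01]]
force: [0.9, -0.5, -1.5]
width: 0.394
time: 27.95
position: [0.4019, 0.3203, 0.2489]
orientation: [[-0.012, 0.297, 0.955], [-0.004, 0.955, -0.297], [-1.0, -0.007, -0.01]]
force: [-0.2, 0.4, -0.7]
width: 0.397
t 27.95 pos [0.4019 0.3203 0.2489] yang 1.270 down [-0.012 -0.004 -1.   ] w 0.397 F [-0.2  0.4 -0.7] -> shift [144.8   1.6   4.5] turn 0.002
```

View pics/t21.png

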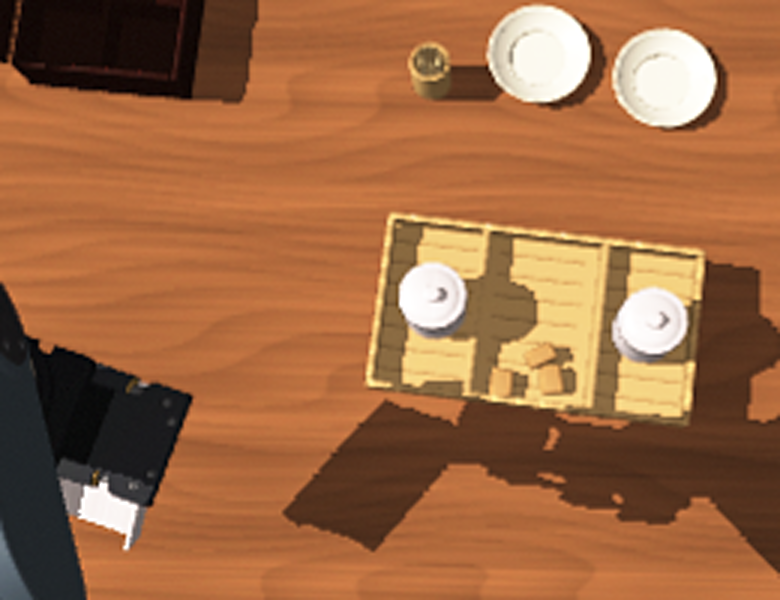

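```bash
python3 -m handwheel '30 20 0 1 0;30 50 0 2 0;30 80 0 3 0;30 105 0 4 0;30 123 0 4 0;30 133 0 4 0;30 137 0 4 0;30 137 0 4 0;30 137 0 4 0' ; python3 -c "
from h import *
go(.405,.320,.104,1.268)
c=read_camera('scene');crop(c,'pics/s22.png',250,60,400,210,4)
c=read_camera('wrist');cv2.imwrite('pics/w22.png',c['color'][:,:,::-1])"
```

```text
time: 28.9
position: [0.4052, 0.3188, 0.1128]
orientation: [[-0.01, 0.297, 0.955], [-0.003, 0.955, -0.297], [-1.0, -0.005, -0.008]]
force: [-1.5, -0.4, -1.2]
width: 0.398
t 28.90 pos [0.4052 0.3188 0.1128] yang 1.269 down [-0.01  -0.003 -1.   ] w 0.398 F [-1.5 -0.4 -1.2] -> shift [ 8.8  1.1 -0.5] turn 0.001
```

View pics/s22.png

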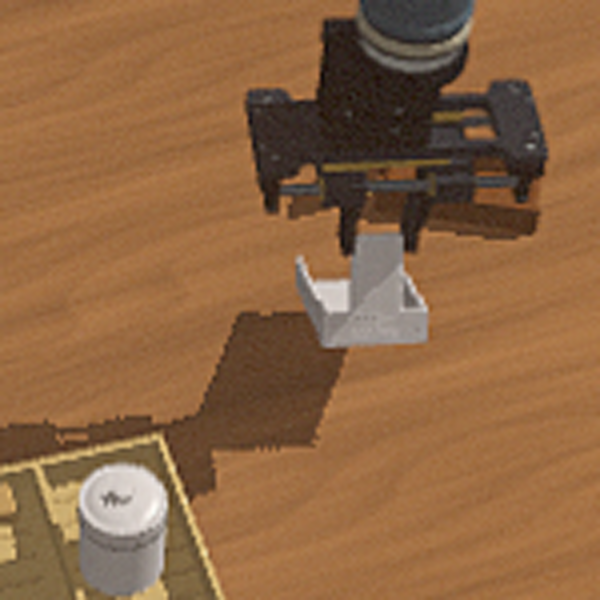

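View pics/w22.png

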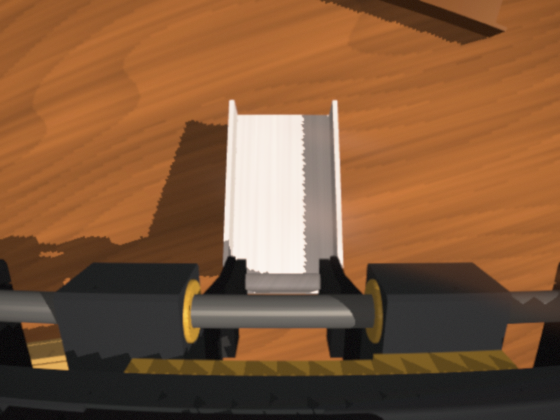

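```bash
python3 -m handwheel '30 4 0 0 0;30 8 0 0 0;30 12 0 0 0;30 12 0 0 0' 15; python3 -m handwheel '30 3 0 0 0;30 3 0 0 0;30 3 0 0 0'; python3 -m handwheel '30 3 0 0 0;30 3 0 0 0;30 3 0 0 0'
```

```text
time: 29.4
position: [0.4044, 0.3187, 0.1003]
orientation: [[-0.011, 0.297, 0.955], [-0.003, 0.955, -0.297], [-1.0, -0.006, -0.009]]
force: [0.5, 0.3, -1.4]
width: 0.41
time: 29.7
position: [0.4043, 0.3186, 0.0971]
orientation: [[-0.011, 0.297, 0.955], [-0.003, 0.955, -0.297], [-1.0, -0.007, -0.01]]
force: [0.4, -0.4, -1.1]
width: 0.408
time: 30.0
position: [0.4042, 0.3186, 0.094]
orientation: [[-0.011, 0.297, 0.955], [-0.004, 0.955, -0.297], [-1.0, -0.007, -0.01]]
force: [0.5, 0.0, 0.1]
width: 0.411
```

```bash
python3 -m handwheel '30 4 0 5 0;30 8 0 10 0;30 12 0 14 0;30 15 0 18 0;30 15 0 18 0' 6; python3 -c "
from h import *
c=read_camera('scene');crop(c,'pics/s23.png',250,60,400,210,4)
c=read_camera('wrist');cv2.imwrite('pics/w23.png',c['color'][:,:,::-1])"
```

```text
time: 30.5
position: [0.4218, 0.3129, 0.0783]
orientation: [[-0.012, 0.298, 0.955], [-0.004, 0.955, -0.298], [-1.0, -0.007, -0.01]]
force: [0.2, -0.5, -0.6]
width: 0.412
```

View pics/s23.png

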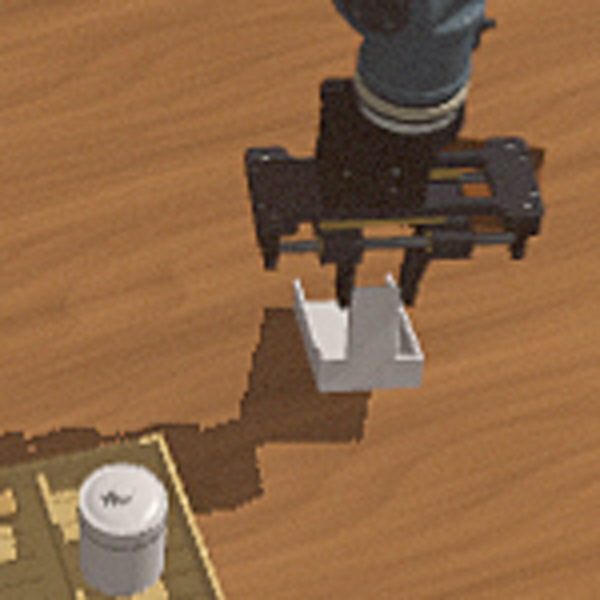

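View pics/w23.png

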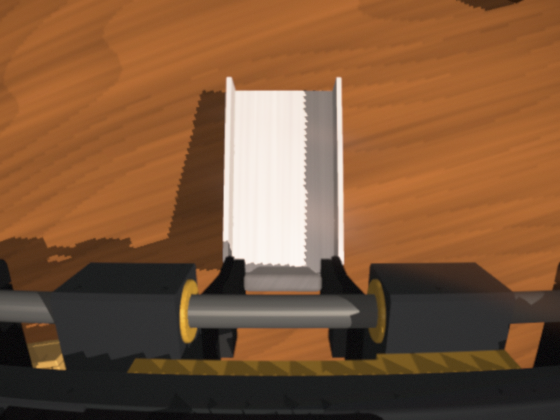

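The pan is levelling as planned (mouth edge row 115→91). Continuing.

```bash
python3 -m handwheel '30 4 0 4 0;30 8 0 8 0;30 12 0 11 0;30 16 0 14 0;30 20 0 17 0;30 24 0 20 0;30 28 0 22 0;30 32 0 24 0;30 35 0 26 0;30 35 0 26 0' 6; python3 -c "
from h import *
c=read_camera('scene');crop(c,'pics/s24.png',250,60,400,210,4)
c=read_camera('wrist');cv2.imwrite('pics/w24.png',c['color'][:,:,::-1])"
```

```text
time: 31.6
position: [0.4456, 0.3051, 0.0429]
orientation: [[-0.012, 0.298, 0.955], [-0.004, 0.955, -0.298], [-1.0, -0.007, -0.011]]
force: [-0.3, 0.0, -0.8]
width: 0.408
```

View pics/s24.png

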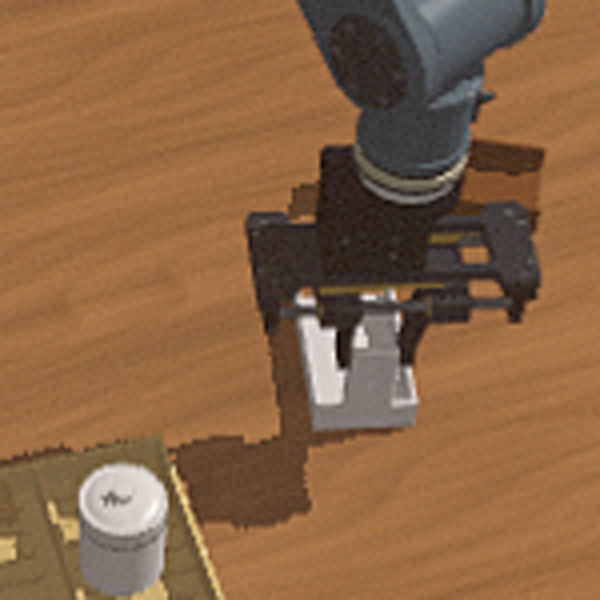

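View pics/w24.png

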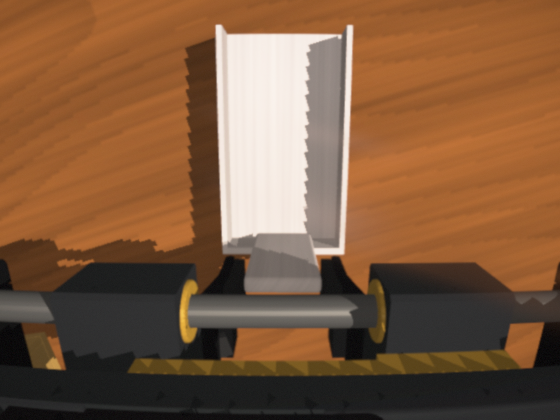

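```bash
python3 -m handwheel '30 1 0 0 0;30 2 0 0 0;30 2.5 0 0 0;30 2.5 0 0 0' 4; python3 -m handwheel '38 0 0 0 0;45 0 0 0 0;60 0 0 0 0;75 0 0 0 0;75 0 0 0 0;75 -20 0 0 0;75 -60 0 0 0;75 -110 0 0 0;75 -160 0 0 0;75 -160 0 0 0;75 -160 0 0 0';  python3 -c "
from h import *
go(.4,.3,.2)
c=read_camera('scene');crop(c,'pics/s25.png',150,60,400,260,3)
c=read_camera('wrist');cv2.imwrite('pics/w25.png',c['color'][:,:,::-1])"
```

```text
time: 32.1
position: [0.4455, 0.3053, 0.0412]
orientation: [[-0.012, 0.297, 0.955], [-0.004, 0.955, -0.297], [-1.0, -0.007, -0.01]]
force: [-1.2, -0.0, 2.7]
width: 0.411
time: 33.2
position: [0.4479, 0.3061, 0.2025]
orientation: [[-0.009, 0.297, 0.955], [-0.002, 0.955, -0.297], [-1.0, -0.005, -0.008]]
force: [-0.8, 0.0, -0.3]
width: 0.864
t 33.20 pos [0.4479 0.3061 0.2025] yang 1.269 down [-0.009 -0.002 -1.   ] w 0.864 F [-0.8  0.  -0.3] -> shift [  3.  -20.1 -43.9] turn 0.000
```

View pics/s25.png

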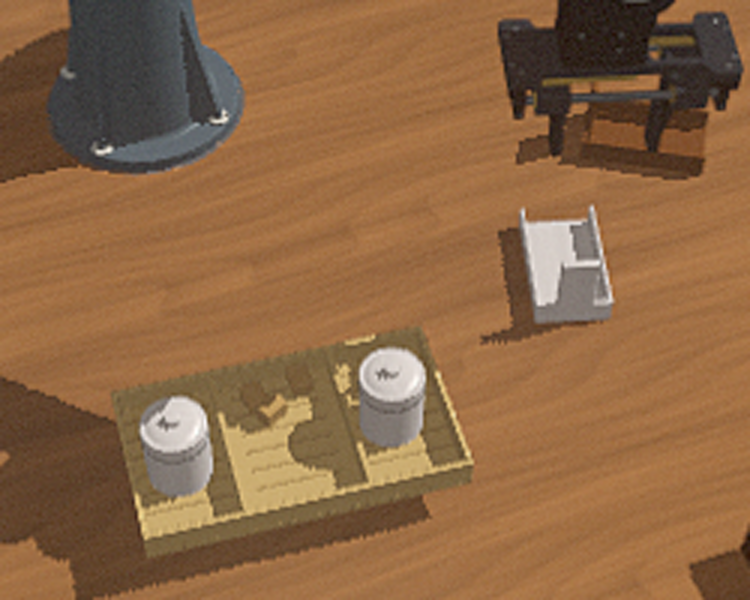

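View pics/w25.png

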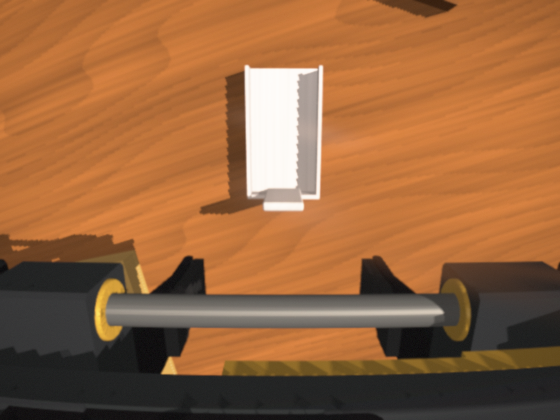

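```bash
python3 -c "
from h import *
c=read_camera('top');crop(c,'pics/t26.png',225,155,375,255,5)"
```

```text
(no output)
```

View pics/t26.png

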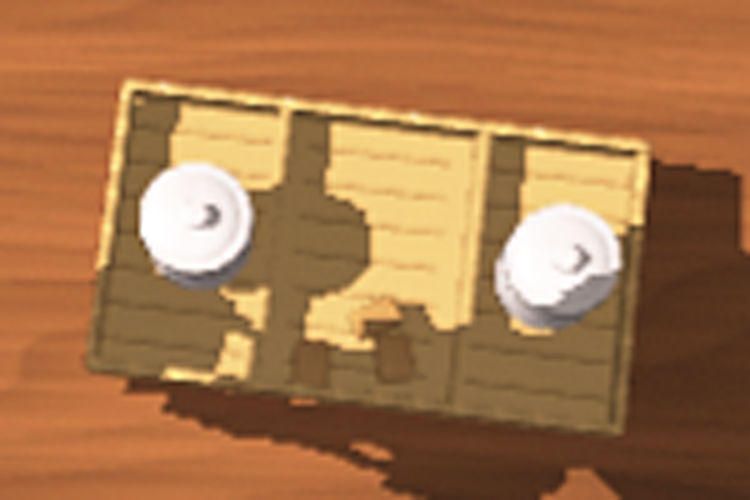

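```bash
python3 -c "
from h import *
c=read_camera('top');g=lambda p:((p[0]+.5)/5-.5+225,(p[1]+.5)/5-.5+155)
P=np.array([onz(c,g(p),.069)[:2] for p in((125,80),(650,144),(621,434),(88,370))]);o=P.mean(0);y=P[0]-P[1]+P[3]-P[2];y/=np.linalg.norm(y);x=np.array([y[1],-y[0]])
print(o,np.arctan2(y[1],y[0]))
for p in((196,215),(563,257)):
  q=onz(c,g(p),.114)[:2];print('tin',(q-o)@x,(q-o)@y)
for p in((311,365),(395,360),(376,315)):
  q=onz(c,g(p),.060)[:2];print('sweet',(q-o)@x,(q-o)@y)
"
```

```text
[ 0.51655746 -0.01206257] 1.4714620343147569
tin 0.0023859252664571486 0.09356581553224935
tin 0.003596223321512471 -0.09789444595084675
sweet -0.062128070334355835 0.0246454533413146
sweet -0.05389358381145456 -0.020060577118413896
sweet -0.030798737667118405 -0.007102276789972335
```

```bash
python3 -m handwheel '75 0 0 0 0;75 0 0 0 0;75 0 0 0 0'; python3 -c "
from station import job_done; print(job_done())"
```

```text
time: 33.7
position: [0.4456, 0.3051, 0.1985]
orientation: [[-0.017, 0.297, 0.955], [-0.006, 0.955, -0.298], [-1.0, -0.011, -0.015]]
force: [0.4, 0.3, 0.0]
width: 0.861
the job is handed in; nothing more can be done
None
```

The job is done and handed in at 33.7 s; `job_done` gave no verdict. Both tins are in the tray's end compartments, the three sweets are in the middle one, and the empty pan is back on the table.

I gripped the pan by the sides of its plate. Easing the grip force over the tray let it swing front-down about 30° until the sweets slid out. Back at its starting place I lowered it mouth first, and it levelled out onto the table.

**Final camera checks:**
- **Tins:** tray y is +94 mm and −98 mm, both within 4 mm of the long centre line and upright in the pictures.
- **Sweets:** all three are inside the middle compartment, with |tray x| up to 62 mm and |tray y| up to 25 mm.
- **Tray:** its centre measures about 2 mm from the first estimate, which is within the calibration error. No tilt shows in the pictures.
- **Pan:** it looks empty and flat on the table, judged by eye from the scene and wrist views.
- **Other items:** I saw no shift in the saucers, toothpick holder or square canister, but I did not measure them again at the end.

**Less clean:** setting down the first tin briefly pressed on the tray with about 4.7 N before I backed off; no tipping showed. The wrist and top views also differ by a few millimetres on the tin positions: for tin b, −91 to −94 mm against −98 mm. Every reading is inside the allowed range.

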